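# Put the lid rack's divider posts back after washing

### The arm

A 7-joint arm with a two-finger parallel gripper is mounted at the origin on the work surface. World frame = base frame: x ahead of the robot, y to its left, z up, the work surface at z = 0. Lengths are in mm, angles in rad, forces in N, time in s.
With the tool pointing down it reaches from about 400 to 850 mm from the base axis. Payload 10.4 kg.
Tool frame: the origin (TCP) lies midway between the tips of the shut fingers; the grasp point (between the pads) lies 19 mm behind it; z points along the fingers, y is the direction in which the jaws open and shut (so a half turn about z gives the same grasp; the last joint's range is limited). The gripper opens to 85 mm and grips with 20 to 120 N. Pads are 22 mm wide; open, the fingers measure 114 mm over their backs; the gripper's body (76 mm by 85 mm) begins 54 mm behind the grasp point. The pads swing forward as they close: fully open they stand 13 mm farther back than shut.
Start: joints at [-1.284, 0.332, -0.065, 1.46, 0.022, 1.35, -0.088], TCP at [190.529, 595.273, 231.338] pointing down, gripper open.
Joint ranges: [-2.6, 2.6], [-0.5, 2.12], [-1.47, 1.34], [0.16, 2.42], [-1.27, 4.41], [0.06, 2.06], [-2.6, 2.6]. Speed limits (rad/s): [2.22, 2.22, 2.79, 2.79, 3.14, 3.14, 3.14].

### API

Orientations are given as a unit quaternion [w, x, y, z].
In Python, from workcell import robot gives the robot as it stands.
- The arm moves only by the tool arm_command, never from a script. Its arguments are lists of equal length, an entry for each row: "slide": the shift along the tool's x, y, z in m, a list of three; "yaw": the turn about the tool's z in degrees; "fingers": the finger opening in m, from 0 to 0.0854. In form: {"slide": [[x, y, z], ...], "yaw": [yaw, ...], "fingers": [fingers, ...]}. A call has 1 to 20 rows; each row shifts and turns the commanded pose from where the row before left it, along the tool's axes as they then stand; what a row does not reach is not made up. A row lasts 1/12 s, in which the tool goes at most 41.7 mm and 7.16 degrees, less where a joint would pass 70% of its speed; a pose out of reach is approached as far as the arm can. A call is refused whole if a number of a shift passes 0.0417 or a number of a turn 7.16, either way. A call with a gripper value outside its range is refused whole. The fingers move at their own pace and stop on an object; "squeeze" is the grip in N (left out, the last holds). Time passes only in rows, so rows that do not move let the fingers close. It gives the time, the measured TCP pose, the force and the opening at its end, in the units of the state.
- robot.state(): the state, without advancing time (a new reading comes with each control period).
- robot.get_image(name): name is "scene" or "side" or "wrist"; returns a dict with "color" (480x640x3 uint8, red, green, blue), "camera_matrix" (3x3 intrinsics, pixels), "R" (3x3) and "t" (3): a world point X has camera coordinates R X + t. Camera axes: x right, y down, z forward; pixel columns grow to the right and rows downward; lengths in mm; the calibration is good to about 2 mm. A picture is of the moment at which its call begins. There is no depth.
- robot.hand_in(): hands the job in, once; it reports no verdict.
The state is a dict: "time_s": time; "joint_pos": joint angles; "qd": joint speeds; "tau": joint torques, N m; "tcp_pos": TCP position; "tcp_rot": TCP orientation; "wrist_force": force on the tool from outside, world axes, zero at the start; "moment": the same for the moment, N m; "gripper_width": opening from 0.0 (shut) to 1.0 (fully open).
Only numpy, scipy, OpenCV 4.12 (cv2) and the standard library are available. Lean on these libraries where they do the work, as an engineer would, in place of code of your own. Each camera call takes 0.05 s, during which the arm holds its last target.

### The job

The red lid rack has been washed and needs its divider posts back. Take every steel rod out of the purple drainer and stand it in the rack, each pushed down through an eyelet of its own until its foot is fully home in the socket below, and slip each of the white sleeves over the top of a different rod so that it sits flat on the rack's flange. Leave everything else on the ledge where it is.

Things in the scene. Friction and masses are not known exactly. Their poses are not given: they have to be found in the camera images.
- rack: red plastic lid rack, fixed, 80 x 260 mm, 50 mm high, long side along its y; origin under its centre. Base plate top 16 mm above the ledge, with 5 square sockets (14.5 mm wide, floor 6 mm above the ledge). Above it a flange 50 mm wide in x (underside 42, top 50 mm above the ledge) with 5 round eyelets (16 mm across, 2 mm lead-in) over the sockets, in a row along y, 50 mm apart
- drainer: purple plastic drainer block, fixed, 50 x 250 mm and 40 mm high, long side along its y; origin at the centre of its underside. Five square holes (14.5 mm wide, 32 mm deep, floor 8 mm above the ledge) in a row along its y, 50 mm apart, the middle one at its centre; the rods stand in some of them at the start
- eye0 (a point): centre of the mouth of eyelet 0 of the rack, on the flange's top face 50 mm above the ledge (rack frame y = -100 mm)
- eye1 (a point): centre of the mouth of eyelet 1 of the rack, on the flange's top face 50 mm above the ledge (rack frame y = -50 mm)
- eye2 (a point): centre of the mouth of eyelet 2 of the rack, on the flange's top face 50 mm above the ledge (rack frame y = 0 mm)
- eye3 (a point): centre of the mouth of eyelet 3 of the rack, on the flange's top face 50 mm above the ledge (rack frame y = 50 mm)
- eye4 (a point): centre of the mouth of eyelet 4 of the rack, on the flange's top face 50 mm above the ledge (rack frame y = 100 mm)
- rod0: steel rod, 12 mm thick and 105 mm long, both ends rounded; origin at the centre of its foot (lower end), z along the rod to its top. May be absent (None). Home in a socket its foot is 6 mm above the ledge and its top 111 mm above the ledge
- rod1: steel rod, 12 mm thick and 105 mm long, both ends rounded; origin at the centre of its foot (lower end), z along the rod to its top. May be absent (None). Home in a socket its foot is 6 mm above the ledge and its top 111 mm above the ledge
- rod2: steel rod, 12 mm thick and 105 mm long, both ends rounded; origin at the centre of its foot (lower end), z along the rod to its top. May be absent (None). Home in a socket its foot is 6 mm above the ledge and its top 111 mm above the ledge
- rod3: steel rod, 12 mm thick and 105 mm long, both ends rounded; origin at the centre of its foot (lower end), z along the rod to its top. May be absent (None). Home in a socket its foot is 6 mm above the ledge and its top 111 mm above the ledge
- rod4: steel rod, 12 mm thick and 105 mm long, both ends rounded; origin at the centre of its foot (lower end), z along the rod to its top. May be absent (None). Home in a socket its foot is 6 mm above the ledge and its top 111 mm above the ledge
- sleeve0: white plastic sleeve, a tube 40 mm outside, 22 mm bore, 36 mm high, standing on the ledge at the start; origin at the centre of its underside, z along its bore. May be absent (None)
- sleeve1: white plastic sleeve, a tube 40 mm outside, 22 mm bore, 36 mm high, standing on the ledge at the start; origin at the centre of its underside, z along its bore. May be absent (None)
- sleeve2: white plastic sleeve, a tube 40 mm outside, 22 mm bore, 36 mm high, standing on the ledge at the start; origin at the centre of its underside, z along its bore. May be absent (None)
- sleeve3: white plastic sleeve, a tube 40 mm outside, 22 mm bore, 36 mm high, standing on the ledge at the start; origin at the centre of its underside, z along its bore. May be absent (None)
- jar: glass spice jar, 52 mm across, 95 mm high, not to be moved; origin under its centre
- spoon: wooden spoon lying down, 250 mm long, not to be moved
- opener: steel can opener lying down, about 145 mm long, not to be moved
- shaker: white salt shaker, 42 mm across, 80 mm high, not to be moved; origin under its centre
Mind the look-alikes: they are no part of the job. Leave any turquoise look-alike of the sleeve3 alone.

How it is judged:
By the outcome, as a careful person would: the job done as asked, in the order asked, and still so for the second after the job is handed in, with the robot touching nothing.
Of rod0, rod1, rod2, rod3, rod4 only 4 to 5 are there at a start; the rules pass over those that are not, and their reading is None.
Of sleeve0, sleeve1, sleeve2, sleeve3 only 3 to 4 are there at a start; the rules pass over those that are not, and their reading is None.
At some moment in a run one of sleeve0, sleeve1, sleeve2, sleeve3 may be knocked a few centimetres aside while the robot is not near it.
It also fails if it takes over 210 s, if anything falls off the work surface, if the arm or the gripper's body presses on something with over 40 N, if the wrist force passes 120 N, or if a joint passes its speed limit or range.

## Working session

There is one attempt and no reset: what is moved stays moved. The work goes in short steps, Python scripts to look and compute and a tool call to move; the robot and the scene stay as the last step left them, time stands still between calls to the robot, and variables do not carry over. Pictures are saved under pics/ and viewed, and the job is handed in when it is done.

Besides the shell and the picture viewer there is one more tool, called after "Request:" by a JSON object that holds its "method" and its "body". arm_command: Moves the arm, as the interface text tells. Its arguments: {"type":"object","properties":{"slide":{"type":"array"},"yaw":{"type":"array"},"fingers":{"type":"array"},"squeeze":{"type":"number"}},"required":["slide","yaw","fingers"]}

```bash
ls; mkdir -p pics
python3 - <<'E'
from workcell import robot
import cv2
s=robot.state();print(s)
for n in ["scene","side","wrist"]:
    d=robot.get_image(n);cv2.imwrite(f"pics/{n}0.png",d["color"][:,:,::-1]);print(n,d["camera_matrix"],d["R"],d["t"])
E
```

```text
pics
{'time_s': 0.0, 'joint_pos': array([-1.28356321,  0.33289931, -0.06470721,  1.46094506,  0.0216027 ,
        1.34990518, -0.08851938]), 'qd': array([-0.00081599,  0.00130147,  0.0005291 , -0.00096443,  0.00015361,
        0.00057969,  0.00129805]), 'tau': array([-3.97919503e-04, -6.25448442e+01,  4.92306682e-02, -3.91609168e+01,
        1.62539788e-02,  9.97570722e-03, -5.13307907e-05]), 'tcp_pos': array([190.44860867, 594.8774082 , 230.49703249]), 'tcp_rot': array([-7.90322875e-05,  1.54293123e-01,  9.88024847e-01, -7.26319270e-04]), 'wrist_force': array([0.42884861, 0.30360198, 0.24099592]), 'moment': array([-0.06881759,  0.03198173, -0.04353643]), 'gripper_width': 0.9977487247534472}
scene [[535.83729212   0.         315.35722977]
 [  0.         535.83729212 243.74925862]
 [  0.           0.           1.        ]] [[-0.81675818  0.57655431  0.02216302]
 [ 0.38740354  0.5764596  -0.71945315]
 [-0.4275799  -0.57903321 -0.69418727]] [ 496.00437407 -177.43563326 1526.64586788]
side [[463.53084857   0.         316.99957454]
 [  0.         463.53084857 242.7598579 ]
 [  0.           0.           1.        ]] [[ 0.82996377 -0.55739745  0.02163863]
 [-0.29084036 -0.46551069 -0.83588975]
 [ 0.47599583  0.68746482 -0.54847069]] [-467.15280904  232.86604862  941.07112117]
wrist [[405.61373421   0.         323.021203  ]
 [  0.         405.61373421 240.71657601]
 [  0.           0.           1.        ]] [[ 3.04650379e-01  9.52464021e-01 -6.59128560e-04]
 [ 9.04681889e-01 -2.89150450e-01  3.12957980e-01]
 [ 2.97890629e-01 -9.59390690e-02 -9.49766744e-01]] [-623.50717717  -40.91779869  381.2579911 ]
```

View pics/scene0.png

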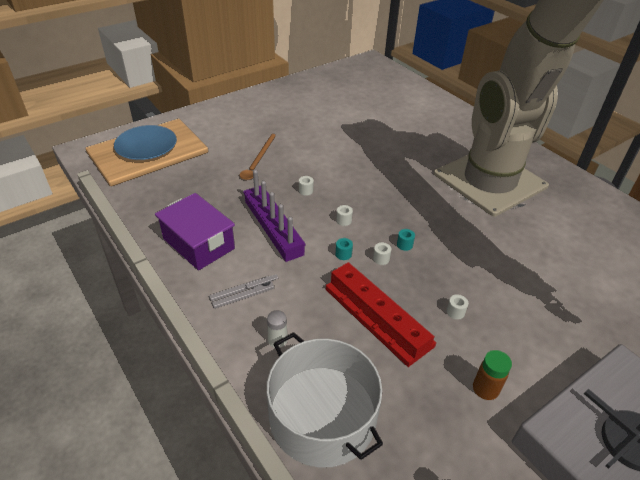

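View pics/side0.png

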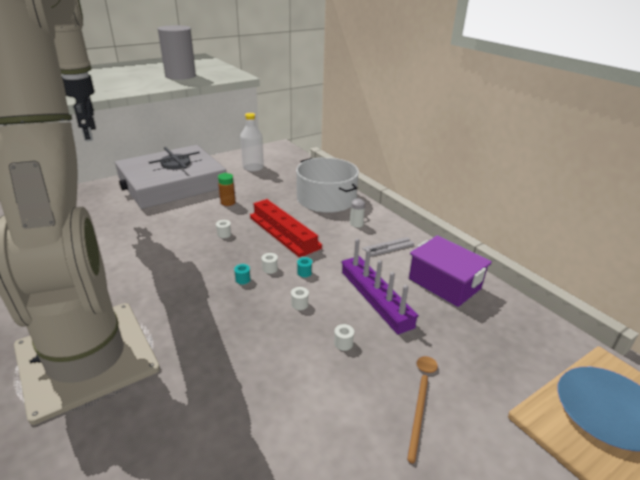

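View pics/wrist0.png

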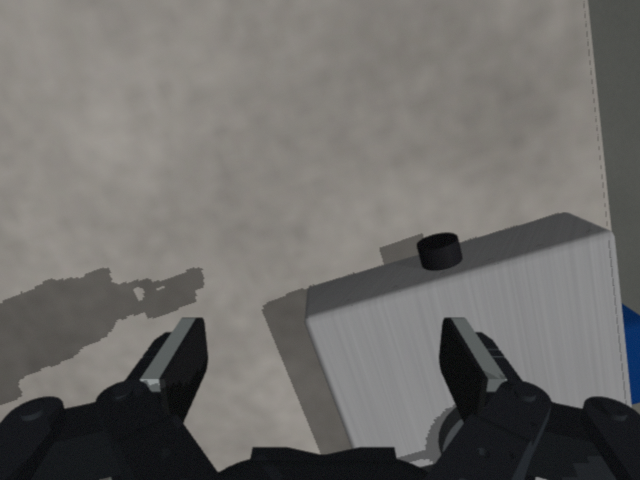

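The scene view shows the drainer at about (275,222) with rods, the rack at (380,312), four white sleeves at (306,185), (344,215), (382,253), (457,306), and two turquoise look-alikes. I'll enlarge these areas to read the points.

Run:
```python
import cv2
a=cv2.imread("pics/scene0.png");b=cv2.imread("pics/side0.png")
cv2.imwrite("pics/c1.png",cv2.resize(a[160:280,230:390],None,fx=5,fy=5,interpolation=cv2.INTER_CUBIC))
cv2.imwrite("pics/c2.png",cv2.resize(a[240:370,310:480],None,fx=4.6,fy=4.6,interpolation=cv2.INTER_CUBIC))
cv2.imwrite("pics/c3.png",cv2.resize(b[190:350,210:420],None,fx=3.7,fy=3.7,interpolation=cv2.INTER_CUBIC))
```

```text
(no output)
```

View pics/c1.png

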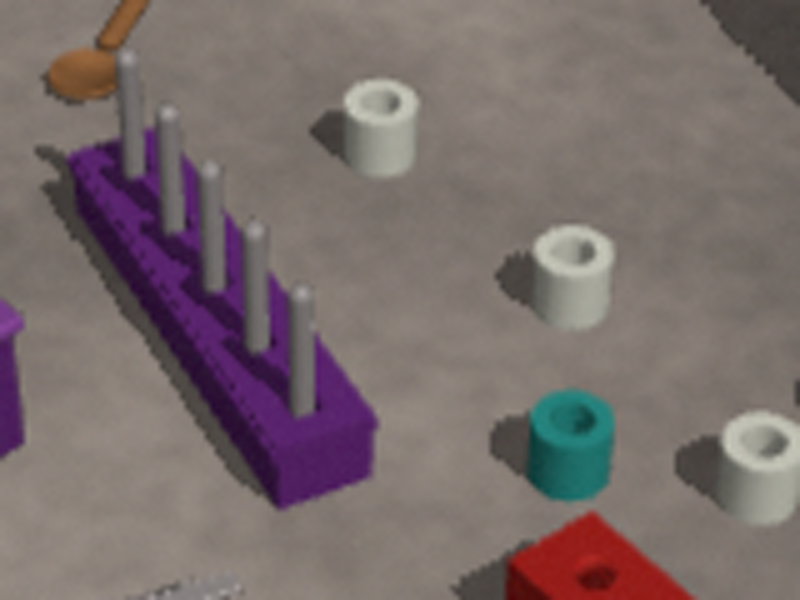

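View pics/c2.png

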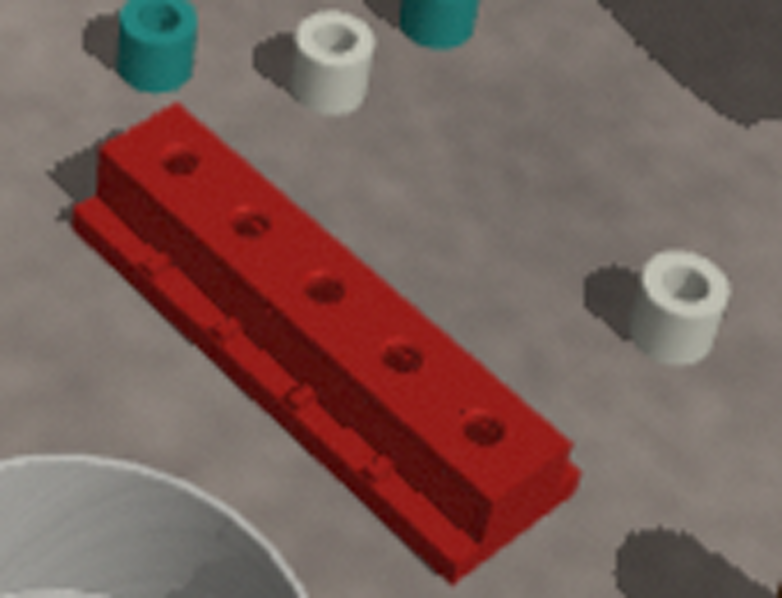

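View pics/c3.png

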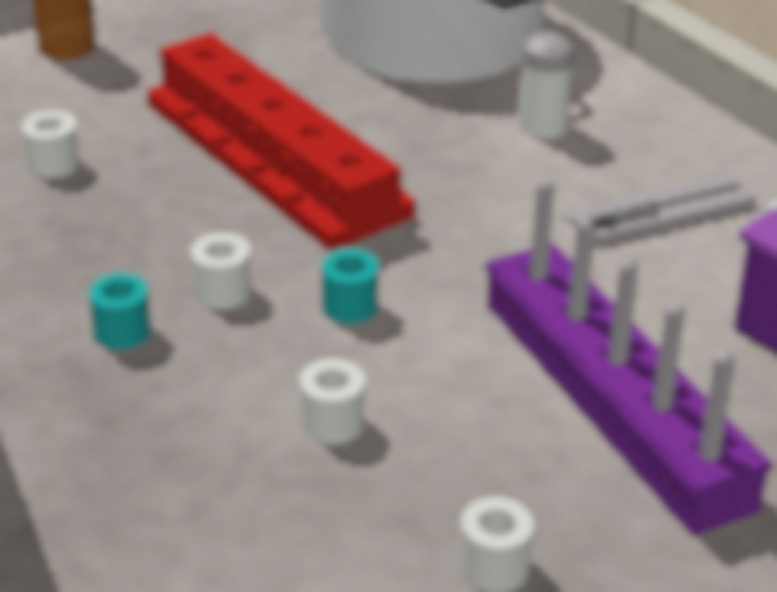

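```bash
cat > h.py <<'E'
import numpy as np, cv2
from workcell import robot
def ray(d,uv,z):
    K,R,t=d["camera_matrix"],np.array(d["R"]),np.array(d["t"])
    r=R.T@np.linalg.inv(K)@np.array([uv[0],uv[1],1.]);c=-R.T@t
    return c+r*(z-c[2])/r[2]
def tri(ds,uvs):
    A=[];b=[]
    for d,uv in zip(ds,uvs):
        K,R,t=d["camera_matrix"],np.array(d["R"]),np.array(d["t"])
        r=R.T@np.linalg.inv(K)@np.array([uv[0],uv[1],1.]);r/=np.linalg.norm(r);c=-R.T@t
        P=np.eye(3)-np.outer(r,r);A.append(P);b.append(P@c)
    return np.linalg.lstsq(np.vstack(A),np.hstack(b),rcond=None)[0]
def proj(d,X):
    p=np.array(d["R"])@X+np.array(d["t"]);p=d["camera_matrix"]@p;return p[:2]/p[2]
def tool():
    from scipy.spatial.transform import Rotation as Ro
    s=robot.state();q=s["tcp_rot"];return s,np.array(s["tcp_pos"]),Ro.from_quat(q[[1,2,3,0]]).as_matrix()
def wrist(name,crop=None,k=1):
    d=robot.get_image("wrist");im=d["color"][:,:,::-1]
    cv2.imwrite("pics/"+name,im);return d
E
python3 - <<'E'
from h import *
a=robot.get_image("scene");b=robot.get_image("side")
f=lambda l,x,y,k:[((u+.5)/k-.5+x,(v+.5)/k-.5+y) for u,v in l]
S=dict(rods=f([(127,57),(168,112),(211,168),(255,229),(302,293)],230,160,5),
 eyes=f([(181,160),(251,224),(326,289),(403,357),(484,429)],310,240,4.6),
 sl=f([(381,100),(573,248)],230,160,5)+f([(334,38),(685,284)],310,240,4.6))
T=dict(rods=f([(544,187),(583,224),(628,267),(674,312),(721,358)][::-1],210,190,3.7),
 eyes=f([(205,54),(237,79),(272,104),(310,131),(349,160)][::-1],210,190,3.7),
 sl=f([(50,124),(221,249),(333,380),(497,522)][::-1],210,190,3.7))
z=dict(rods=110,eyes=50,sl=36)
for k in S:
  print(k)
  for p,q in zip(S[k],T[k]):
    print(ray(a,p,z[k])[:2].round(1),ray(b,q,z[k])[:2].round(1),tri([a,b],[p,q]).round(1))
E
```

```text
rods
[ 601.  -277.7] [ 601. -271.] [ 601.  -273.6  112. ]
[ 607.3 -227.4] [ 607.3 -223.7] [ 607.3 -225.2  111.1]
[ 613.  -178.2] [ 614.  -173.9] [ 613.3 -175.8  111.5]
[ 620.  -127.9] [ 620.3 -122.4] [ 620.  -125.   111.7]
[626.6 -77.5] [625.9 -74.9] [626.2 -76.2 110.7]
eyes
[584.6  95.1] [587.  101.6] [585.4  97.4  52.6]
[582.4 145.9] [584.1 151.9] [582.9 147.9  52.3]
[578.8 196.1] [580.3 202. ] [579.2 197.9  52.1]
[575.7 245.8] [576.6 250.5] [575.9 247.1  51.6]
[572.8 295.6] [574.9 300.1] [573.6 296.7  51.8]
sl
[ 458.3 -257.4] [ 462.7 -249. ] [ 460.7 -252.6   39.9]
[ 446.9 -100.7] [451.2 -92.7] [449.3 -97.   39.8]
[457.9  61.9] [461.3  69.3] [459.7  64.6  39.2]
[428.1 280.6] [431.4 286.4] [429.9 281.9  38.6]
```

Request:
{"method": "arm_command", "body": {"slide": [[0,0,0],[0,0,0],[0,0,0],[0,0,0],[0,0,0],[0,0,0],[0,0,0],[0,0,0],[0,0,0],[0,0,0],[0,0,0],[0,0,0]], "yaw": [6.62,6.62,6.62,6.62,6.62,6.62,6.62,6.62,6.62,6.62,6.62,6.62], "fingers": [0.05,0.05,0.05,0.05,0.05,0.05,0.05,0.05,0.05,0.05,0.05,0.05], "squeeze": 40}}

```text
time_s: 1.25
tcp_pos: [190.5, 595.2, 231.2]
tcp_rot: [0.0, 0.752, 0.659, -0.0]
wrist_force: [-1.0, 0.1, 0.7]
gripper_width: 0.582
```

Request:
{"method": "arm_command", "body": {"slide": [[-0.0305,0.0259,0],[-0.0305,0.0259,0],[-0.0305,0.0259,0],[-0.0305,0.0259,0],[-0.0305,0.0259,0],[-0.0305,0.0259,0],[-0.0305,0.0259,0],[-0.0305,0.0259,0],[-0.0305,0.0259,0],[-0.0305,0.0259,0],[-0.0305,0.0259,0],[-0.0305,0.0259,0],[-0.0305,0.0259,0],[-0.0305,0.0259,0],[-0.0305,0.0259,0],[-0.0305,0.0259,0],[-0.0305,0.0259,0],[-0.0305,0.0259,0],[-0.0305,0.0259,0],[-0.0305,0.0259,0]], "yaw": [0,0,0,0,0,0,0,0,0,0,0,0,0,0,0,0,0,0,0,0], "fingers": [0.05,0.05,0.05,0.05,0.05,0.05,0.05,0.05,0.05,0.05,0.05,0.05,0.05,0.05,0.05,0.05,0.05,0.05,0.05,0.05]}}

```text
time_s: 2.92
tcp_pos: [629.0, -76.2, 231.2]
tcp_rot: [-0.0, 0.75, 0.662, 0.0]
wrist_force: [0.3, 0.5, 0.6]
gripper_width: 0.584
```

Run:
```python
from h import *
d=wrist("w1.png");s,p,R=tool();print(s["time_s"],p,R.round(3),s["joint_pos"].round(2),s["gripper_width"])
for i in range(5):
  X=np.array([601+6.3*i,-273.6+49.35*i,112]);print(proj(d,X).round(0))
print("cam",(-d["R"].T@d["t"]).round(0))
```

```text
2.9667 [630.26950231 -84.66502517 230.3286356 ] [[ 0.132  0.991  0.   ]
 [ 0.991 -0.132 -0.005]
 [-0.005  0.001 -1.   ]] [-0.46  0.41  0.71  1.46 -0.27  1.36  0.12] 0.5793767263500595
[320. 461.]
[320. 412.]
[320. 358.]
[320. 298.]
[320. 231.]
cam [638.   3. 375.]
```

View pics/w1.png

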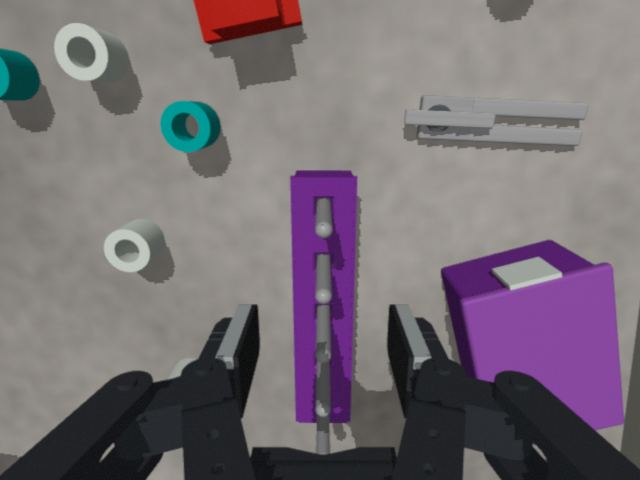

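Run:
```python
from h import *
d=wrist("w2.png");s,p,R=tool();print(s["time_s"],p,s["gripper_width"])
for dz in (0,10,20): print(proj(d,p-R[:,2]*dz).round(1), proj(d,p-R[:,2]*dz+25*R[:,1]).round(1), proj(d,p-R[:,2]*dz-25*R[:,1]).round(1))
for i in range(5):
  X=np.array([601+6.3*i,-273.6+49.35*i,112]);print(proj(d,X).round(1))
im=cv2.imread("pics/w2.png")
cv2.imwrite("pics/w2c.png",cv2.resize(im[200:400,220:420],None,fx=3,fy=3,interpolation=cv2.INTER_CUBIC))
```

```text
3.0167 [628.86876603 -82.22900894 230.35379518] 0.5854371751069419
[319.7 312.1] [382.8 312.1] [256.6 312. ]
[319.5 324.9] [386.6 325. ] [252.5 324.9]
[319.3 339.5] [390.9 339.6] [247.8 339.5]
[318.3 452.1]
[317.8 402.4]
[317.2 347.6]
[316.5 286.8]
[315.8 218.9]
```

View pics/w2c.png

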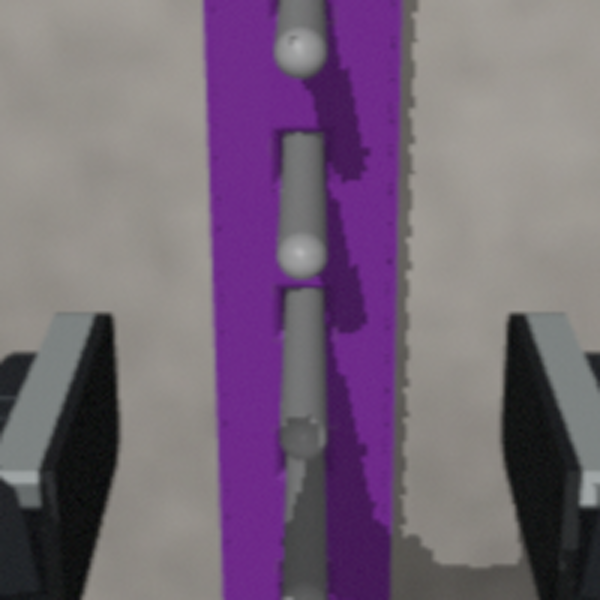

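Request:
{"method": "arm_command", "body": {"slide": [[0,0,0.017],[0,0,0.017],[0,0,0.017],[0,0,0.017],[0,0,0.017],[0,0,0.015],[0,0,0],[0,0,0],[0,0,0]], "yaw": [0,0,0,0,0,0,0,0,0], "fingers": [0.05,0.05,0.05,0.05,0.05,0.05,0.05,0.05,0.05]}}

```text
time_s: 3.77
tcp_pos: [628.6, -74.7, 132.3]
tcp_rot: [0.0, 0.75, 0.661, 0.0]
wrist_force: [-0.7, 0.2, 0.1]
gripper_width: 0.587
```

Run:
```python
from h import *
d=wrist("w3.png");s,p,R=tool();print(s["time_s"],p,R.round(3),s["gripper_width"])
for dz in (0,10,20): print(proj(d,p-R[:,2]*dz).round(1))
for i in range(5):
  X=np.array([601+6.3*i,-273.6+49.35*i,112]);print(proj(d,X).round(1))
```

```text
3.8167 [628.73273641 -74.79084803 132.55764168] [[ 0.125  0.992  0.002]
 [ 0.992 -0.125  0.   ]
 [ 0.     0.002 -1.   ]] 0.5817658572340474
[324.5 317.5]
[324.6 330.6]
[324.7 345.5]
[319.5 598.6]
[319.4 538.8]
[319.3 470.4]
[319.2 391.1]
[319.  298.3]
```

View pics/w3.png

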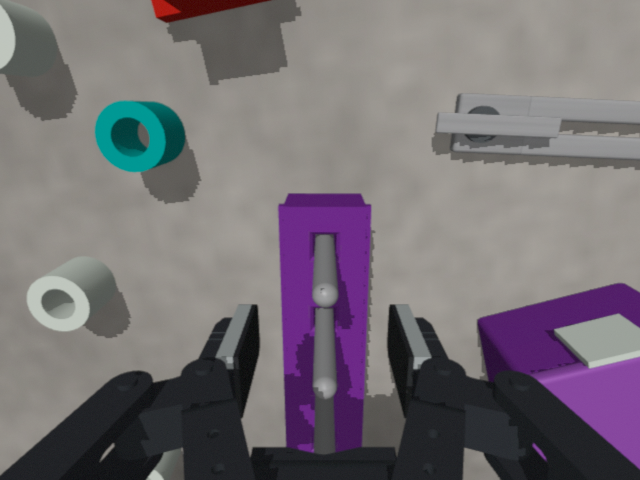

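Request:
{"method": "arm_command", "body": {"slide": [[0,0,0.016],[0,0,0.016],[0,0,0.016],[0,0,0.016],[0,0,0],[0,0,0],[0,0,0],[0,0,0],[0,0,0],[0,0,0],[0,0,0],[0,0,0]], "yaw": [0,0,0,0,0,0,0,0,0,0,0,0], "fingers": [0.05,0.05,0.05,0.05,0.03,0.0,0.0,0.0,0.0,0.0,0.0,0.0], "squeeze": 60}}

```text
time_s: 4.82
tcp_pos: [629.1, -74.9, 68.7]
tcp_rot: [0.001, 0.75, 0.661, 0.001]
wrist_force: [0.2, 0.3, 6.3]
gripper_width: 0.123
```

Request:
{"method": "arm_command", "body": {"slide": [[0,0,-0.025],[0,0,-0.025],[0,0,-0.025],[0,0,-0.025],[0,0,-0.025],[0.0312,-0.0027,0],[0.0312,-0.0027,0],[0.0312,-0.0027,0],[0.0312,-0.0027,0],[0.0312,-0.0027,0],[0.0312,-0.0027,0],[0.0312,-0.0027,0],[0.0312,-0.0027,0],[0.0312,-0.0027,0],[0.0312,-0.0027,0],[0.0312,-0.0027,0],[0.0312,-0.0027,0],[0,0,0],[0,0,0],[0,0,0]], "yaw": [0,0,0,-5.3,-5.3,0,0,0,0,0,0,0,0,0,0,0,0,0,0,0], "fingers": [0,0,0,0,0,0,0,0,0,0,0,0,0,0,0,0,0,0,0,0]}}

```text
time_s: 6.48
tcp_pos: [573.6, 296.3, 192.3]
tcp_rot: [0.0, 0.686, 0.728, -0.0]
wrist_force: [0.7, -0.0, -1.0]
gripper_width: 0.121
```

Run:
```python
from h import *
d=wrist("w4.png");s,p,R=tool();print(s["time_s"],p,R.round(3),s["gripper_width"])
for dz in (0,10,20): print(proj(d,p-R[:,2]*dz).round(1))
for i in range(5):
  X=np.array([585.4-2.95*i,97.4+49.8*i,50]);print(proj(d,X).round(1))
```

```text
6.5333 [573.93426489 295.53859619 192.41428007] [[-0.058  0.998  0.   ]
 [ 0.998  0.058 -0.001]
 [-0.001  0.    -1.   ]] 0.12100260001944042
[325.2 319. ]
[325.3 332.3]
[325.5 347.3]
[323.6 438.6]
[323.7 391.6]
[323.7 340.2]
[323.8 283.6]
[323.8 221. ]
```

View pics/w4.png

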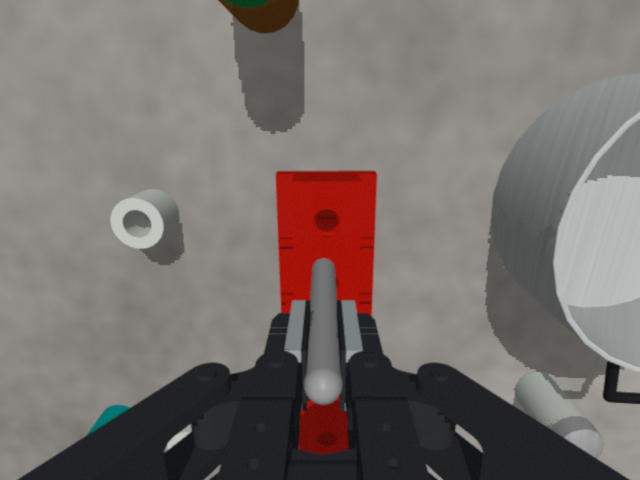

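Run:
```python
from h import *
d=robot.get_image("wrist");s,p,R=tool()
im=d["color"][:,:,::-1];cv2.imwrite("pics/w5.png",cv2.resize(im[170:420,240:420],None,fx=2.4,fy=2.4,interpolation=cv2.INTER_CUBIC))
print(p)
for z in (131.5,134,137.5): print(z,proj(d,np.array([p[0],p[1],z])).round(1))
print("top",proj(d,np.array([p[0],p[1],p[2]+39])).round(1),proj(d,np.array([p[0],p[1],p[2]+44])).round(1))
for e in [(575.8,298)]: print(proj(d,np.array([*e,50])))
```

```text
[574.04872317 295.30516344 192.50709007]
131.5 [324.2 262.2]
134 [324.3 263.9]
137.5 [324.3 266.3]
top [325.3 380.6] [325.4 391.5]
[326.4980778  218.31796237]
```

View pics/w5.png

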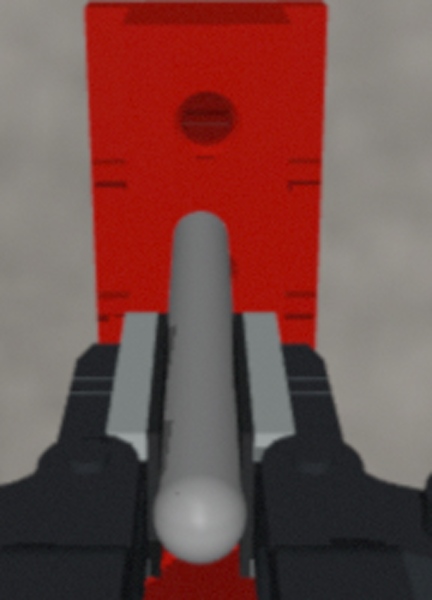

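Request:
{"method": "arm_command", "body": {"slide": [[0.003,0.0018,0.018],[0,0,0.018],[0,0,0.018],[0,0,0.018],[0,0,0],[0,0,0]], "yaw": [0,0,0,0,0,0], "fingers": [0,0,0,0,0,0]}}

```text
time_s: 7.08
tcp_pos: [575.1, 298.8, 120.1]
tcp_rot: [-0.0, 0.686, 0.727, -0.001]
wrist_force: [0.5, 0.6, 0.2]
gripper_width: 0.121
```

Run:
```python
from h import *
d=robot.get_image("wrist");s,p,R=tool()
im=d["color"][:,:,::-1];cv2.imwrite("pics/w6.png",cv2.resize(im[170:370,240:420],None,fx=3,fy=3,interpolation=cv2.INTER_CUBIC))
print(s["time_s"],p,R[:,1])
c=proj(d,np.array([p[0],p[1],p[2]-60.7+6]));print("foot dome pred",c,(c-[240,170])*3)
```

```text
7.1333 [575.73262086 299.37581033 121.25445916] [9.98308921e-01 5.81281188e-02 6.47628633e-04]
foot dome pred [325.47883403 265.99524154] [256.4365021  287.98572461]
```

View pics/w6.png

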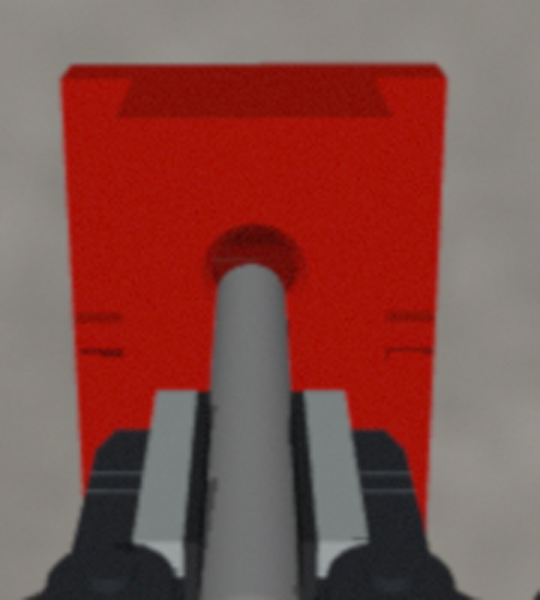

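Request:
{"method": "arm_command", "body": {"slide": [[-0.0008,0.0004,0.005],[0,0,0.005],[0,0,0.005],[0,0,0.005],[0,0,0.005],[0,0,0.005],[0,0,0.005],[0,0,0.005],[0,0,0.005]], "yaw": [0,0,0,0,0,0,0,0,0], "fingers": [0,0,0,0,0,0,0,0,0]}}

```text
time_s: 7.88
tcp_pos: [575.5, 299.4, 74.8]
tcp_rot: [-0.0, 0.686, 0.728, -0.0]
wrist_force: [-0.1, -0.6, -0.6]
gripper_width: 0.123
```

Request:
{"method": "arm_command", "body": {"slide": [[0,0,0.003],[0,0,0.003],[0,0,0.003],[0,0,0]], "yaw": [0,0,0,0], "fingers": [0,0,0,0]}}

```text
time_s: 8.22
tcp_pos: [576.0, 299.2, 66.7]
tcp_rot: [0.0, 0.686, 0.728, 0.0]
wrist_force: [-0.8, -0.2, 3.5]
gripper_width: 0.119
```

Request:
{"method": "arm_command", "body": {"slide": [[0,0,0],[0,0,0],[0,0,0],[0,0,0],[0,0,-0.028],[0,0,-0.028],[0,0,-0.028],[-0.03445,0.00824,0],[-0.03445,0.00824,0],[-0.03445,0.00824,0],[-0.03445,0.00824,0],[-0.03445,0.00824,0],[-0.03445,0.00824,0],[-0.03445,0.00824,0],[-0.03445,0.00824,0],[-0.03445,0.00824,0],[-0.03445,0.00824,0],[-0.03445,0.00824,0],[-0.03445,0.00824,0]], "yaw": [0,0,0,0,0,5.3,5.3,0,0,0,0,0,0,0,0,0,0,0,0], "fingers": [0.05,0.05,0.05,0.05,0.05,0.05,0.05,0.05,0.05,0.05,0.05,0.05,0.05,0.05,0.05,0.05,0.05,0.05,0.05]}}

```text
time_s: 9.8
tcp_pos: [621.9, -124.7, 150.4]
tcp_rot: [-0.0, 0.75, 0.662, 0.0]
wrist_force: [0.4, 0.6, -0.9]
gripper_width: 0.584
```

Request:
{"method": "arm_command", "body": {"slide": [[0,0,0],[0,0,0]], "yaw": [0,0], "fingers": [0.05,0.05]}}

```text
time_s: 9.97
tcp_pos: [621.5, -126.3, 150.3]
tcp_rot: [0.0, 0.752, 0.66, -0.0]
wrist_force: [0.1, 0.9, -0.2]
gripper_width: 0.585
```

Run:
```python
from h import *
d=robot.get_image("wrist");s,p,R=tool()
cv2.imwrite("pics/w7.png",d["color"][:,:,::-1])
print(s["time_s"],p,R[:,1])
d=robot.get_image("scene");im=d["color"][:,:,::-1];cv2.imwrite("pics/s1.png",cv2.resize(im[160:370,230:480],None,fx=3,fy=3,interpolation=cv2.INTER_CUBIC))
```

```text
10.0167 [ 621.82821403 -123.73865222  150.14629203] [ 9.91940931e-01 -1.26701133e-01 -1.13240408e-04]
```

View pics/w7.png

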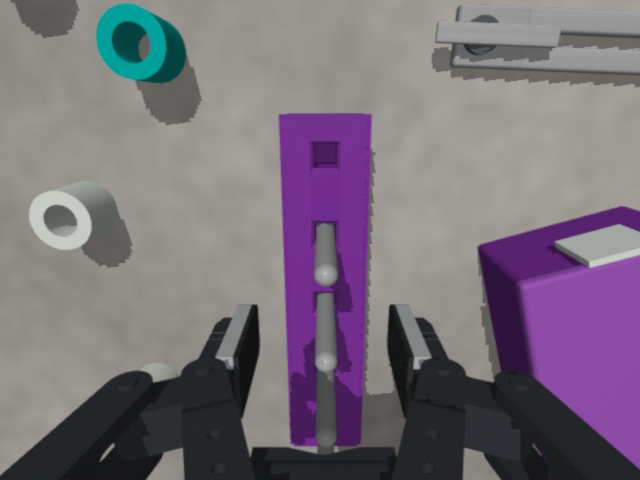

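View pics/s1.png

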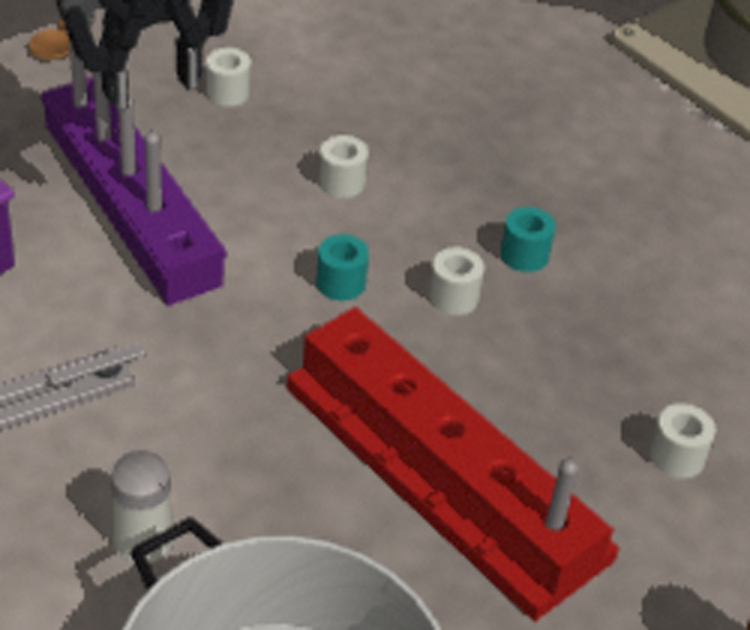

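Request:
{"method": "arm_command", "body": {"slide": [[0,0,0.0205],[0,0,0.0205],[0,0,0.0205],[0,0,0.0205],[0,0,0],[0,0,0],[0,0,0],[0,0,0],[0,0,0],[0,0,0],[0,0,0]], "yaw": [0,0,0,0,0,0,0,0,0,0,0], "fingers": [0.05,0.05,0.05,0.05,0.0,0.0,0.0,0.0,0.0,0.0,0.0]}}

```text
time_s: 10.98
tcp_pos: [622.8, -123.1, 69.5]
tcp_rot: [0.001, 0.75, 0.661, 0.001]
wrist_force: [0.4, 1.1, 4.5]
gripper_width: 0.121
```

Request:
{"method": "arm_command", "body": {"slide": [[0,0,-0.027],[0,0,-0.027],[0,0,-0.027],[0.0312,-0.00183,0],[0.0312,-0.00183,0],[0.0312,-0.00183,0],[0.0312,-0.00183,0],[0.0312,-0.00183,0],[0.0312,-0.00183,0],[0.0312,-0.00183,0],[0.0312,-0.00183,0],[0.0312,-0.00183,0],[0.0312,-0.00183,0],[0.0312,-0.00183,0],[0.0312,-0.00183,0],[0,0,0.014],[0,0,0.013],[0,0,0],[0,0,0],[0,0,0]], "yaw": [0,-5.3,-5.3,0,0,0,0,0,0,0,0,0,0,0,0,0,0,0,0,0], "fingers": [0,0,0,0,0,0,0,0,0,0,0,0,0,0,0,0,0,0,0,0]}}

```text
time_s: 12.65
tcp_pos: [578.3, 247.7, 122.8]
tcp_rot: [0.0, 0.687, 0.727, 0.0]
wrist_force: [-0.1, -0.0, -0.0]
gripper_width: 0.122
```

```bash
cat > look.py <<'E'
from h import *
import sys
d=robot.get_image("wrist");s,p,R=tool()
im=d["color"][:,:,::-1];cv2.imwrite("pics/"+sys.argv[1],cv2.resize(im[170:370,240:420],None,fx=3,fy=3,interpolation=cv2.INTER_CUBIC))
print(s["time_s"],p.round(1),R[:,1].round(3))
E
python3 look.py w8.png
```

```text
12.7 [578.4 248.  123. ] [0.998 0.057 0.001]
```

View pics/w8.png

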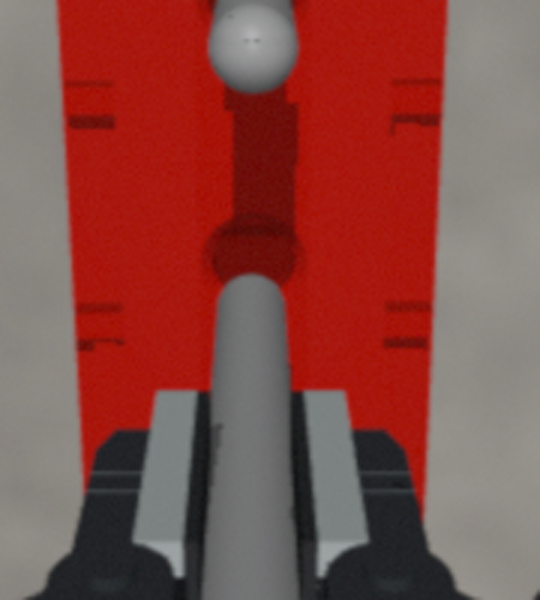

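Request:
{"method": "arm_command", "body": {"slide": [[0.0016,0.0003,0.005],[0,0,0.005],[0,0,0.005],[0,0,0.005],[0,0,0.005],[0,0,0.005],[0,0,0.005],[0,0,0.005],[0,0,0.005],[0,0,0.005],[0,0,0.0025],[0,0,0.0025],[0,0,0.0015],[0,0,0]], "yaw": [0,0,0,0,0,0,0,0,0,0,0,0,0,0], "fingers": [0,0,0,0,0,0,0,0,0,0,0,0,0,0]}}

```text
time_s: 13.87
tcp_pos: [578.4, 251.1, 67.2]
tcp_rot: [-0.0, 0.686, 0.728, 0.001]
wrist_force: [-4.4, -1.6, 10.9]
gripper_width: 0.123
```

Request:
{"method": "arm_command", "body": {"slide": [[0,0,0],[0,0,0],[0,0,0],[0,0,0],[0,0,-0.028],[0,0,-0.028],[0,0,-0.028],[-0.03457,0.00748,0],[-0.03457,0.00748,0],[-0.03457,0.00748,0],[-0.03457,0.00748,0],[-0.03457,0.00748,0],[-0.03457,0.00748,0],[-0.03457,0.00748,0],[-0.03457,0.00748,0],[-0.03457,0.00748,0],[-0.03457,0.00748,0],[-0.03457,0.00748,0],[-0.03457,0.00748,0],[0,0,0]], "yaw": [0,0,0,0,0,5.3,5.3,0,0,0,0,0,0,0,0,0,0,0,0,0], "fingers": [0.05,0.05,0.05,0.05,0.05,0.05,0.05,0.05,0.05,0.05,0.05,0.05,0.05,0.05,0.05,0.05,0.05,0.05,0.05,0.05]}}

```text
time_s: 15.53
tcp_pos: [613.4, -181.2, 150.1]
tcp_rot: [0.002, 0.753, 0.658, -0.002]
wrist_force: [-0.0, -1.4, 0.7]
gripper_width: 0.587
```

Request:
{"method": "arm_command", "body": {"slide": [[0,0,0],[0,0,0],[0,0,0]], "yaw": [0,0,0], "fingers": [0.05,0.05,0.05]}}

```text
time_s: 15.78
tcp_pos: [615.4, -170.2, 149.5]
tcp_rot: [-0.0, 0.749, 0.662, 0.0]
wrist_force: [0.5, -0.6, 0.0]
gripper_width: 0.582
```

```bash
python3 look.py w9.png
python3 - <<'E'
from h import *
d=robot.get_image("scene");im=d["color"][:,:,::-1];cv2.imwrite("pics/s2.png",cv2.resize(im[160:370,230:480],None,fx=3,fy=3,interpolation=cv2.INTER_CUBIC))
E
```

```text
15.8333 [ 615.4 -170.1  149.6] [ 0.992 -0.123 -0.   ]
```

View pics/w9.png

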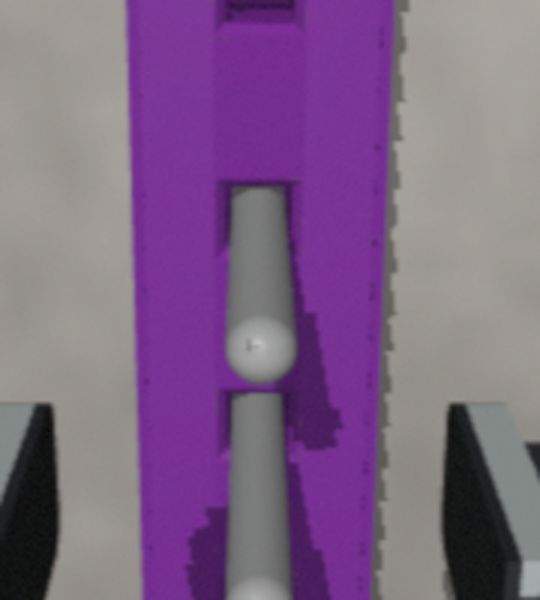

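View pics/s2.png

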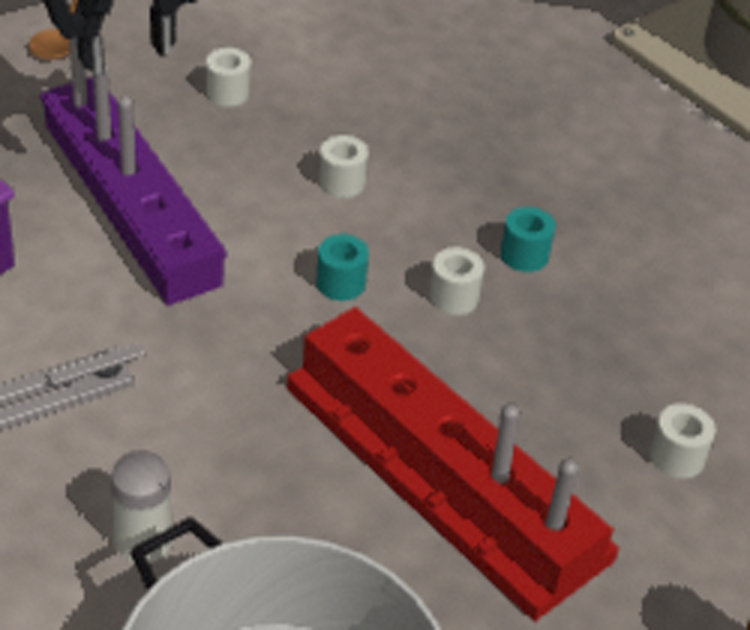

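Request:
{"method": "arm_command", "body": {"slide": [[-0.0025,0.0012,0.0205],[0,0,0.0205],[0,0,0.0205],[0,0,0.0195],[0,0,0],[0,0,0],[0,0,0],[0,0,0],[0,0,0],[0,0,0],[0,0,0]], "yaw": [0,0,0,0,0,0,0,0,0,0,0], "fingers": [0.05,0.05,0.05,0.05,0.0,0.0,0.0,0.0,0.0,0.0,0.0]}}

```text
time_s: 16.8
tcp_pos: [616.8, -174.6, 70.0]
tcp_rot: [0.001, 0.75, 0.661, 0.001]
wrist_force: [0.2, 0.4, 6.2]
gripper_width: 0.124
```

Request:
{"method": "arm_command", "body": {"slide": [[0,0,-0.027],[0,0,-0.027],[0,0,-0.027],[0.03125,-0.00112,0],[0.03125,-0.00112,0],[0.03125,-0.00112,0],[0.03125,-0.00112,0],[0.03125,-0.00112,0],[0.03125,-0.00112,0],[0.03125,-0.00112,0],[0.03125,-0.00112,0],[0.03125,-0.00112,0],[0.03125,-0.00112,0],[0.03125,-0.00112,0],[0.03125,-0.00112,0],[0,0,0.014],[0,0,0.013],[0,0,0],[0,0,0],[0,0,0]], "yaw": [0,-5.3,-5.3,0,0,0,0,0,0,0,0,0,0,0,0,0,0,0,0,0], "fingers": [0,0,0,0,0,0,0,0,0,0,0,0,0,0,0,0,0,0,0,0]}}

```text
time_s: 18.47
tcp_pos: [580.7, 197.4, 123.2]
tcp_rot: [0.0, 0.687, 0.727, -0.0]
wrist_force: [-0.1, -0.4, 0.2]
gripper_width: 0.119
```

```bash
python3 look.py w10.png
```

```text
18.5167 [580.8 197.7 123.5] [0.998 0.057 0.001]
```

View pics/w10.png

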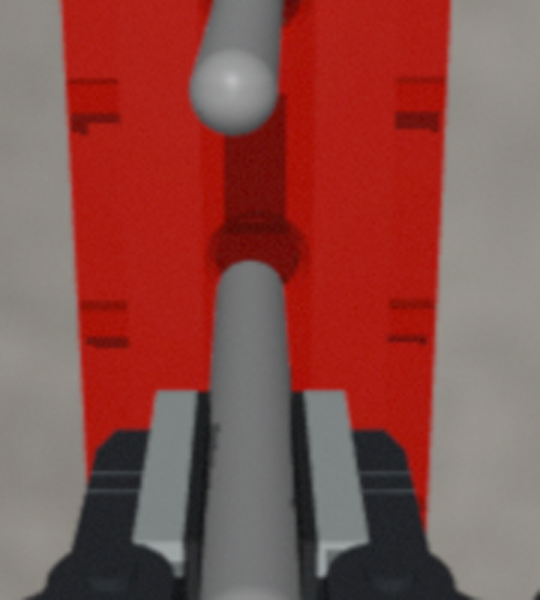

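Request:
{"method": "arm_command", "body": {"slide": [[-0.0002,0.0009,0.005],[0,0,0.005],[0,0,0.005],[0,0,0.005],[0,0,0.005],[0,0,0.005],[0,0,0.005],[0,0,0.005],[0,0,0.005],[0,0,0.005],[0,0,0.0025],[0,0,0.0025],[0,0,0.0015],[0,0,0]], "yaw": [0,0,0,0,0,0,0,0,0,0,0,0,0,0], "fingers": [0,0,0,0,0,0,0,0,0,0,0,0,0,0]}}

```text
time_s: 19.68
tcp_pos: [581.7, 199.0, 67.7]
tcp_rot: [-0.0, 0.686, 0.728, 0.001]
wrist_force: [-3.5, -1.4, 12.3]
gripper_width: 0.12
```

Request:
{"method": "arm_command", "body": {"slide": [[0,0,0],[0,0,0],[0,0,0],[0,0,0],[0,0,-0.028],[0,0,-0.028],[0,0,-0.028],[-0.0346,0.00673,0],[-0.0346,0.00673,0],[-0.0346,0.00673,0],[-0.0346,0.00673,0],[-0.0346,0.00673,0],[-0.0346,0.00673,0],[-0.0346,0.00673,0],[-0.0346,0.00673,0],[-0.0346,0.00673,0],[-0.0346,0.00673,0],[-0.0346,0.00673,0],[-0.0346,0.00673,0],[0,0,0]], "yaw": [0,0,0,0,0,5.3,5.3,0,0,0,0,0,0,0,0,0,0,0,0,0], "fingers": [0.05,0.05,0.05,0.05,0.05,0.05,0.05,0.05,0.05,0.05,0.05,0.05,0.05,0.05,0.05,0.05,0.05,0.05,0.05,0.05]}}

```text
time_s: 21.35
tcp_pos: [607.1, -232.3, 150.5]
tcp_rot: [0.002, 0.753, 0.658, -0.002]
wrist_force: [-1.3, -1.7, 1.5]
gripper_width: 0.589
```

Request:
{"method": "arm_command", "body": {"slide": [[0,0,0],[0,0,0],[0,0,0],[0,0,0],[0,0,0]], "yaw": [0,0,0,0,0], "fingers": [0.05,0.05,0.05,0.05,0.05]}}

```text
time_s: 21.77
tcp_pos: [609.6, -221.8, 150.3]
tcp_rot: [-0.0, 0.749, 0.662, 0.0]
wrist_force: [0.1, -0.2, 0.5]
gripper_width: 0.59
```

```bash
python3 look.py w11.png
python3 - <<'E'
from h import *
d=robot.get_image("scene");im=d["color"][:,:,::-1];cv2.imwrite("pics/s3.png",cv2.resize(im[160:370,230:480],None,fx=3,fy=3,interpolation=cv2.INTER_CUBIC))
E
```

```text
21.8167 [ 609.6 -222.1  150.3] [ 0.992 -0.124  0.   ]
```

View pics/w11.png

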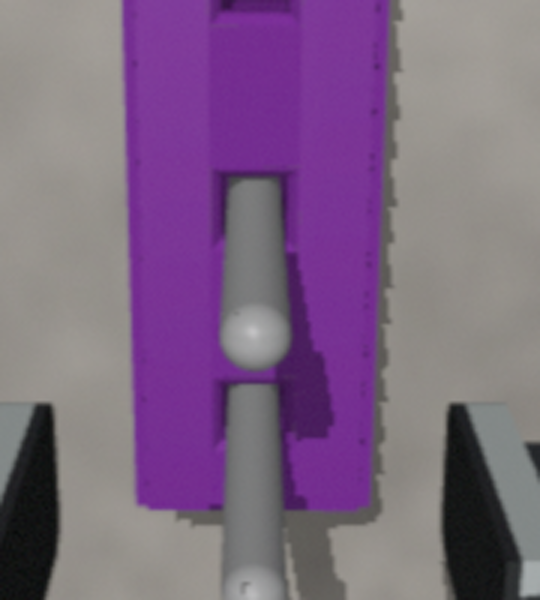

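View pics/s3.png

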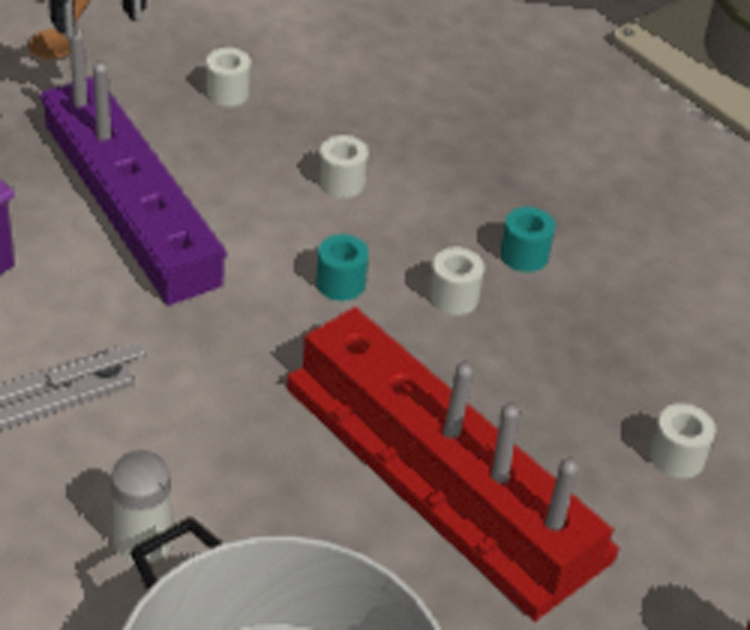

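Request:
{"method": "arm_command", "body": {"slide": [[-0.001,0.0005,0.0205],[0,0,0.0205],[0,0,0.0205],[0,0,0.0195],[0,0,0],[0,0,0],[0,0,0],[0,0,0],[0,0,0],[0,0,0],[0,0,0]], "yaw": [0,0,0,0,0,0,0,0,0,0,0], "fingers": [0.05,0.05,0.05,0.05,0.0,0.0,0.0,0.0,0.0,0.0,0.0]}}

```text
time_s: 22.78
tcp_pos: [610.5, -224.6, 70.5]
tcp_rot: [0.001, 0.75, 0.661, 0.001]
wrist_force: [0.9, -0.5, 7.0]
gripper_width: 0.123
```

Request:
{"method": "arm_command", "body": {"slide": [[0,0,-0.027],[0,0,-0.027],[0,0,-0.027],[0.03135,-0.00027,0],[0.03135,-0.00027,0],[0.03135,-0.00027,0],[0.03135,-0.00027,0],[0.03135,-0.00027,0],[0.03135,-0.00027,0],[0.03135,-0.00027,0],[0.03135,-0.00027,0],[0.03135,-0.00027,0],[0.03135,-0.00027,0],[0.03135,-0.00027,0],[0.03135,-0.00027,0],[0,0,0.014],[0,0,0.013],[0,0,0],[0,0,0],[0,0,0]], "yaw": [0,-5.3,-5.3,0,0,0,0,0,0,0,0,0,0,0,0,0,0,0,0,0], "fingers": [0,0,0,0,0,0,0,0,0,0,0,0,0,0,0,0,0,0,0,0]}}

```text
time_s: 24.45
tcp_pos: [584.4, 149.6, 123.7]
tcp_rot: [0.0, 0.687, 0.727, -0.0]
wrist_force: [0.2, 1.0, -0.7]
gripper_width: 0.125
```

```bash
python3 look.py w12.png
```

```text
24.5 [584.6 149.8 124. ] [0.998 0.057 0.001]
```

View pics/w12.png

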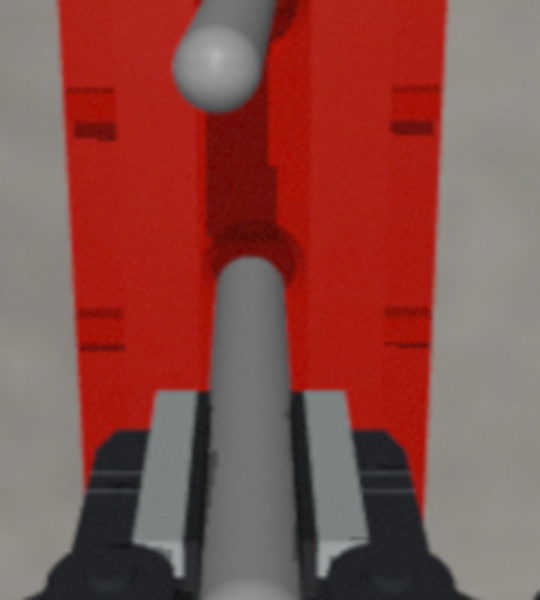

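Request:
{"method": "arm_command", "body": {"slide": [[-0.002,0.0002,0.003],[0,0,0.005],[0,0,0.005],[0,0,0.005],[0,0,0.005],[0,0,0.005],[0,0,0.005],[0,0,0.005],[0,0,0.005],[0,0,0.005],[0,0,0.0045],[0,0,0.0025],[0,0,0.0015],[0,0,0]], "yaw": [0,0,0,0,0,0,0,0,0,0,0,0,0,0], "fingers": [0,0,0,0,0,0,0,0,0,0,0,0,0,0]}}

```text
time_s: 25.67
tcp_pos: [585.0, 148.9, 68.2]
tcp_rot: [0.0, 0.686, 0.728, 0.001]
wrist_force: [-3.4, -2.5, 14.3]
gripper_width: 0.121
```

Request:
{"method": "arm_command", "body": {"slide": [[0,0,0],[0,0,0],[0,0,0],[0,0,0],[0,0,-0.028],[0,0,-0.028],[0,0,-0.028],[-0.03463,0.006,0],[-0.03463,0.006,0],[-0.03463,0.006,0],[-0.03463,0.006,0],[-0.03463,0.006,0],[-0.03463,0.006,0],[-0.03463,0.006,0],[-0.03463,0.006,0],[-0.03463,0.006,0],[-0.03463,0.006,0],[-0.03463,0.006,0],[-0.03463,0.006,0],[0,0,0]], "yaw": [0,0,0,0,0,5.3,5.3,0,0,0,0,0,0,0,0,0,0,0,0,0], "fingers": [0.05,0.05,0.05,0.05,0.05,0.05,0.05,0.05,0.05,0.05,0.05,0.05,0.05,0.05,0.05,0.05,0.05,0.05,0.05,0.05]}}

```text
time_s: 27.33
tcp_pos: [601.2, -280.9, 150.8]
tcp_rot: [0.001, 0.753, 0.658, -0.002]
wrist_force: [-0.6, -1.3, 0.2]
gripper_width: 0.587
```

Request:
{"method": "arm_command", "body": {"slide": [[0,0,0],[0,0,0],[0,0,0],[0,0,0],[0,0,0]], "yaw": [0,0,0,0,0], "fingers": [0.05,0.05,0.05,0.05,0.05]}}

```text
time_s: 27.75
tcp_pos: [604.3, -270.8, 150.8]
tcp_rot: [-0.0, 0.749, 0.662, 0.0]
wrist_force: [0.2, 0.3, 0.3]
gripper_width: 0.589
```

```bash
python3 look.py w13.png
```

```text
27.8 [ 604.2 -271.1  150.9] [ 0.992 -0.124  0.   ]
```

View pics/w13.png

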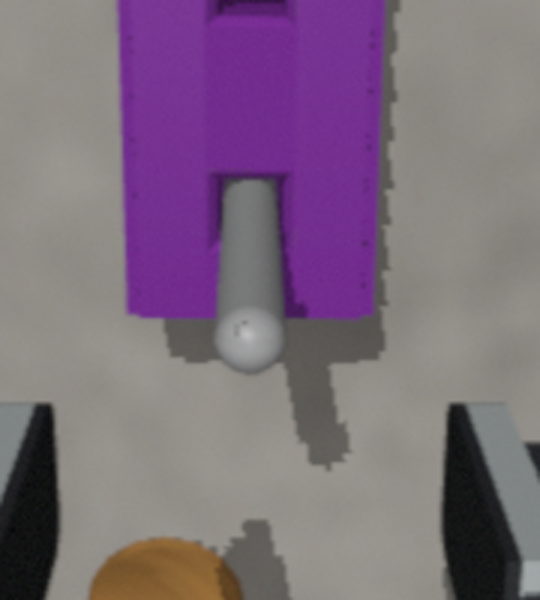

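Request:
{"method": "arm_command", "body": {"slide": [[-0.0008,0,0.0205],[0,0,0.0205],[0,0,0.0205],[0,0,0.0195],[0,0,0],[0,0,0],[0,0,0],[0,0,0],[0,0,0],[0,0,0],[0,0,0]], "yaw": [0,0,0,0,0,0,0,0,0,0,0], "fingers": [0.05,0.05,0.05,0.05,0.0,0.0,0.0,0.0,0.0,0.0,0.0]}}

```text
time_s: 28.72
tcp_pos: [604.5, -273.3, 71.0]
tcp_rot: [0.001, 0.75, 0.661, 0.001]
wrist_force: [0.4, -0.1, 5.9]
gripper_width: 0.12
```

Request:
{"method": "arm_command", "body": {"slide": [[0,0,-0.027],[0,0,-0.027],[0,0,-0.027],[0.03105,0.00045,0],[0.03105,0.00045,0],[0.03105,0.00045,0],[0.03105,0.00045,0],[0.03105,0.00045,0],[0.03105,0.00045,0],[0.03105,0.00045,0],[0.03105,0.00045,0],[0.03105,0.00045,0],[0.03105,0.00045,0],[0.03105,0.00045,0],[0.03105,0.00045,0],[0,0,0.014],[0,0,0.013],[0,0,0],[0,0,0],[0,0,0]], "yaw": [0,-5.3,-5.3,0,0,0,0,0,0,0,0,0,0,0,0,0,0,0,0,0], "fingers": [0,0,0,0,0,0,0,0,0,0,0,0,0,0,0,0,0,0,0,0]}}

```text
time_s: 30.38
tcp_pos: [587.2, 97.7, 124.2]
tcp_rot: [0.0, 0.687, 0.727, -0.0]
wrist_force: [1.1, 0.6, 0.1]
gripper_width: 0.126
```

```bash
python3 look.py w14.png
```

```text
30.4333 [587.4  97.9 124.4] [0.998 0.057 0.001]
```

View pics/w14.png

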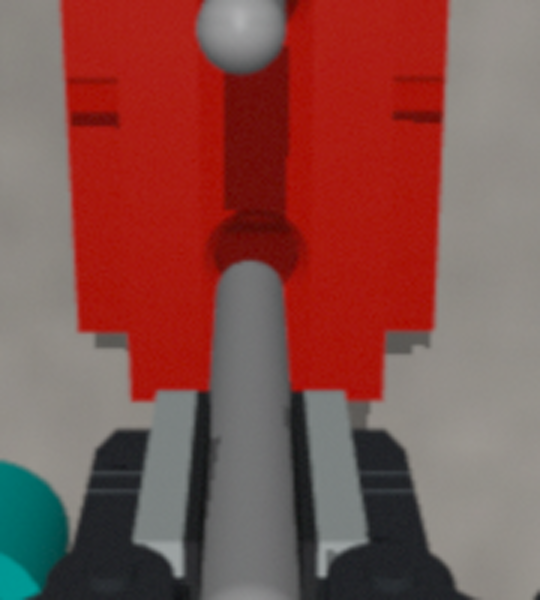

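Request:
{"method": "arm_command", "body": {"slide": [[0,0.0006,0.005],[0,0,0.005],[0,0,0.005],[0,0,0.005],[0,0,0.005],[0,0,0.005],[0,0,0.005],[0,0,0.005],[0,0,0.005],[0,0,0.005],[0,0,0.0025],[0,0,0.0025],[0,0,0.0015],[0,0,0]], "yaw": [0,0,0,0,0,0,0,0,0,0,0,0,0,0], "fingers": [0,0,0,0,0,0,0,0,0,0,0,0,0,0]}}

```text
time_s: 31.6
tcp_pos: [588.1, 99.4, 68.7]
tcp_rot: [0.0, 0.686, 0.728, 0.001]
wrist_force: [-5.5, -0.5, 11.4]
gripper_width: 0.127
```

Release, lift, and look at everything.

Request:
{"method": "arm_command", "body": {"slide": [[0,0,0],[0,0,0],[0,0,0],[0,0,0],[0,0,-0.03],[0,0,-0.03],[0,0,-0.03],[-0.03,0,-0.02],[-0.04,0,0],[-0.04,0,0],[-0.04,0,0],[0,0,0],[0,0,0],[0,0,0]], "yaw": [0,0,0,0,0,0,0,0,0,0,0,0,0,0], "fingers": [0.05,0.05,0.05,0.05,0.05,0.05,0.07,0.07,0.07,0.07,0.07,0.07,0.07,0.07]}}

```text
time_s: 32.77
tcp_pos: [596.4, -50.0, 177.0]
tcp_rot: [-0.0, 0.686, 0.728, 0.0]
wrist_force: [0.3, 0.4, -1.5]
gripper_width: 0.818
```

Run:
```python
from h import *
d=wrist("w15.png");s,p,R=tool();print(s["time_s"],p,R[:,1],s["gripper_width"])
a=robot.get_image("scene");im=a["color"][:,:,::-1];cv2.imwrite("pics/s4.png",cv2.resize(im[160:370,230:480],None,fx=3,fy=3,interpolation=cv2.INTER_CUBIC))
b=robot.get_image("side");im=b["color"][:,:,::-1];cv2.imwrite("pics/t4.png",cv2.resize(im[170:350,200:420],None,fx=3.3,fy=3.3,interpolation=cv2.INTER_CUBIC))
for i in range(5):
  X=np.array([587.6-2.95*i,99.0+49.9*i,111]);print("top vertical: wrist",proj(d,X).round(0),"scene",((proj(a,X)-[230,160])*3).round(0),"side",((proj(b,X)-[200,170])*3.3).round(0))
```

```text
32.8167 [596.48072669 -49.01208425 176.98894828] [ 9.98140439e-01  6.09550426e-02 -3.83474519e-04] 0.8193348233049343
top vertical: wrist [325. -60.] scene [363. 290.] side [346. 144.]
top vertical: wrist [ 325. -208.] scene [410. 331.] side [310. 120.]
top vertical: wrist [ 325. -387.] scene [460. 374.] side [276.  96.]
top vertical: wrist [ 325. -609.] scene [513. 419.] side [244.  74.]
top vertical: wrist [ 326. -891.] scene [569. 466.] side [214.  53.]
```

View pics/w15.png

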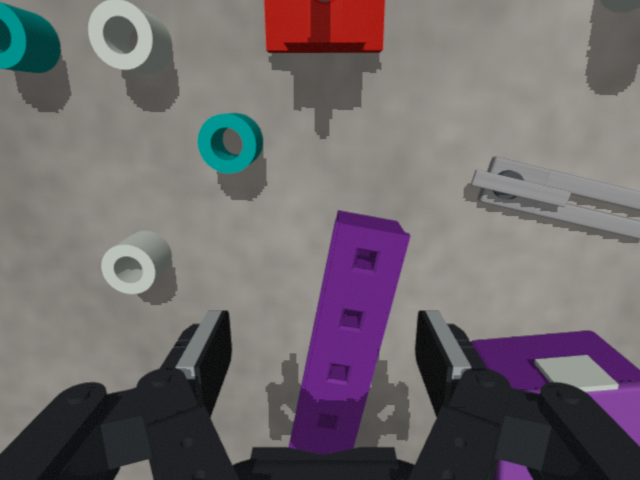

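View pics/s4.png

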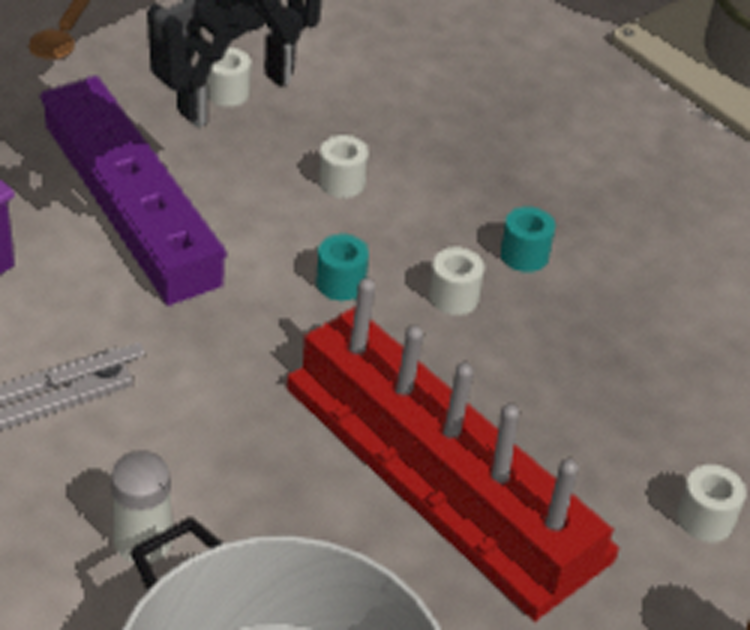

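View pics/t4.png

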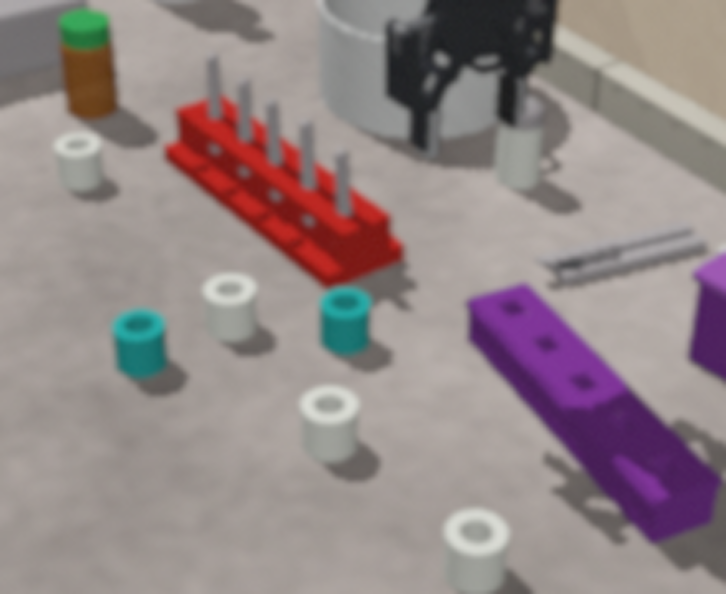

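Run:
```python
from h import *
a=robot.get_image("scene");b=robot.get_image("side")
g=lambda u,v,x,y,k:((u+.5)/k-.5+x,(v+.5)/k-.5+y)
S=lambda u,v:g(u,v,230,160,3); T=lambda u,v:g(u,v,200,170,3.3)
for n,p,q in [("D",(716,483),(78,145)),("C",(459,263),(230,288)),("B",(345,151),(330,404)),("A",(230,62),(477,531)),("t1",(343,249),(346,302)),("t2",(530,223),(139,324))]:
  print(n,ray(a,S(*p),36)[:2].round(1),ray(b,T(*q),36)[:2].round(1),tri([a,b],[S(*p),T(*q)]).round(1))
```

```text
D [449.6 329.2] [454.5 336.7] [452.2 330.7  39.6]
C [455.9  61.1] [461.3  69.4] [458.7  64.1  40. ]
B [447.9 -97.6] [451.8 -91.9] [450.  -94.9  38.9]
A [ 459.  -253.9] [ 463.4 -248.9] [ 461.3 -251.    38.8]
t1 [522.5  -2.9] [527.5   5.7] [524.8   0.6  40. ]
t2 [377.4  57.8] [380.9  64.4] [379.5  60.2  39. ]
```

Request:
{"method": "arm_command", "body": {"slide": [[-0.00704,-0.02936,0],[-0.00704,-0.02936,0],[-0.00704,-0.02936,0],[-0.00704,-0.02936,0.02],[-0.00704,-0.02936,0.02],[0,0,0.03],[0,0,0.03],[0,0,0.017],[0,0,0],[0,0,0]], "yaw": [0,0,0,0,0,0,0,0,0,0], "fingers": [0.06,0.06,0.06,0.06,0.06,0.06,0.06,0.06,0.06,0.06]}}

```text
time_s: 33.85
tcp_pos: [451.7, -94.1, 60.3]
tcp_rot: [-0.0, 0.686, 0.728, -0.001]
wrist_force: [1.3, 0.1, 1.9]
gripper_width: 0.702
```

Run:
```python
from h import *
d=wrist("w16.png");s,p,R=tool();print(s["time_s"],p,R[:,1],s["gripper_width"])
for X in [(450,-95,36),(452,-93,36)]: print(proj(d,np.array(X)))
```

```text
33.9 [452.56333912 -94.19719659  61.11468395] [9.98205368e-01 5.98820042e-02 4.34124302e-04] 0.6986496969486983
[320.47734117 292.59203159]
[325.13014535 288.83639849]
```

View pics/w16.png

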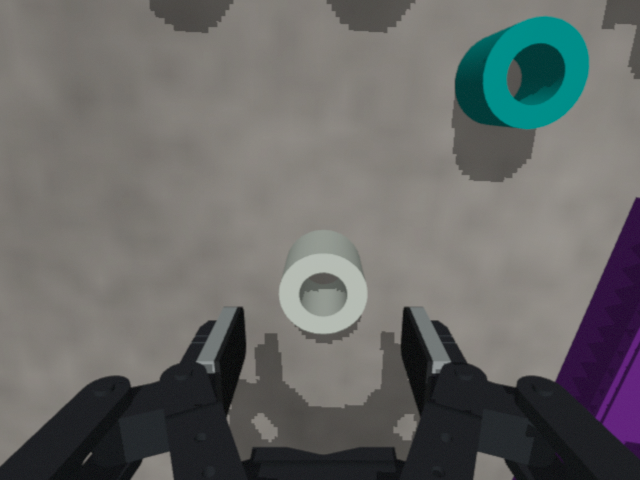

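Request:
{"method": "arm_command", "body": {"slide": [[-0.0012,-0.0005,0.018],[0,0,0.018],[0,0,0.012],[0,0,0.008],[0,0,0],[0,0,0],[0,0,0],[0,0,0],[0,0,0],[0,0,0]], "yaw": [0,0,0,0,0,0,0,0,0,0], "fingers": [0.06,0.06,0.06,0.06,0.06,0.03,0.03,0.03,0.03,0.03], "squeeze": 40}}

```text
time_s: 34.73
tcp_pos: [452.5, -95.6, 5.6]
tcp_rot: [0.0, 0.686, 0.728, 0.001]
wrist_force: [-1.6, 0.9, 7.0]
gripper_width: 0.472
```

Request:
{"method": "arm_command", "body": {"slide": [[0,0,-0.03],[0,0,-0.035],[0,0,-0.035],[0,0,-0.03],[0.02935,0.01835,0],[0.02935,0.01835,0],[0.02935,0.01835,0],[0.02935,0.01835,0],[0.02935,0.01835,0],[0.02935,0.01835,0],[0.02935,0.01835,0],[0.02935,0.01835,0],[0,0,0],[0,0,0],[0,0,0],[0,0,0]], "yaw": [0,0,0,0,0,0,0,0,0,0,0,0,0,0,0,0], "fingers": [0.03,0.03,0.03,0.03,0.03,0.03,0.03,0.03,0.03,0.03,0.03,0.03,0.03,0.03,0.03,0.03]}}

```text
time_s: 36.07
tcp_pos: [584.1, 146.2, 134.9]
tcp_rot: [0.0, 0.686, 0.727, 0.0]
wrist_force: [-0.2, 0.2, -0.6]
gripper_width: 0.469
```

Run:
```python
from h import *
d=wrist("w17.png");s,p,R=tool();print(s["time_s"],p,R[:,1],s["gripper_width"])
for i in range(5):
  X=np.array([587.2-2.95*i,98+49.9*i,111]);print(proj(d,X))
```

```text
36.1167 [584.09801719 146.22435178 134.90553808] [9.98340207e-01 5.75896054e-02 5.18263246e-04] 0.4670266925013103
[324.69605834 380.89832984]
[324.71923463 287.97999584]
[324.7467175  177.79568259]
[324.77983029  45.03994744]
[ 324.82050033 -118.01435248]
```

View pics/w17.png

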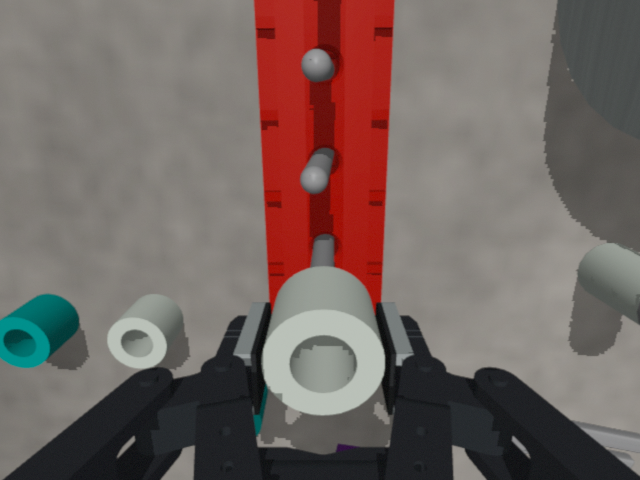

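```bash
cat > top.py <<'E'
from h import *
def shifted(d,p,q):
    d=dict(d);d["t"]=np.array(d["t"])-np.array(d["R"])@(np.array(q)-p);return d
E
python3 - <<'E'
from top import *
d=robot.get_image("wrist");s,p,R=tool()
for i,q,uv in [(1,(587.4,97.9,124.4),(241,30)),(2,(584.6,149.8,124),(217,68)),(3,(580.8,197.7,123.5),(233,92)),(4,(578.4,248,123),(253,48))]:
    e=shifted(d,p,q);u=((uv[0]+.5)/3-.5+240,(uv[1]+.5)/3-.5+170)
    X=ray(e,u,106);print(i,X.round(1),(X-np.array([587.2-2.95*i,98+49.9*i,106])).round(1))
# now
for i,u in [(2,(314,180)),(3,(317,66))]:
    X=ray(d,u,106);print(i,X.round(1),(X-np.array([587.2-2.95*i,98+49.9*i,106])).round(1))
E
```

```text
1 [582.7 149.4 106. ] [-1.6  1.5  0. ]
2 [576.9 196.  106. ] [-4.4 -1.8  0. ]
3 [575.4 240.9 106. ] [-2.9 -6.8  0. ]
4 [575.4 297.4 106. ] [-0.  -0.2  0. ]
2 [576.8 195.8 106. ] [-4.5 -2.   0. ]
3 [575.7 240.7 106. ] [-2.6 -7.   0. ]
```

Request:
{"method": "arm_command", "body": {"slide": [[0.0025,-0.0008,0.008],[0,0,0.008],[0,0,0.008],[0,0,0.008],[0,0,0.008],[0,0,0.008],[0,0,0.008],[0,0,0.008]], "yaw": [0,0,0,0,0,0,0,0], "fingers": [0.03,0.03,0.03,0.03,0.03,0.03,0.03,0.03]}}

```text
time_s: 36.83
tcp_pos: [583.1, 150.0, 69.3]
tcp_rot: [-0.0, 0.686, 0.728, -0.0]
wrist_force: [0.1, 0.8, 0.1]
gripper_width: 0.473
```

Run:
```python
from h import *
d=wrist("w18.png");s,p,R=tool();print(s["time_s"],p,s["wrist_force"],s["gripper_width"])
```

```text
36.8833 [582.25917536 149.83122619  67.77733004] [-1.08569115  0.38311975 -1.97963645] 0.4713788638757025
```

View pics/w18.png

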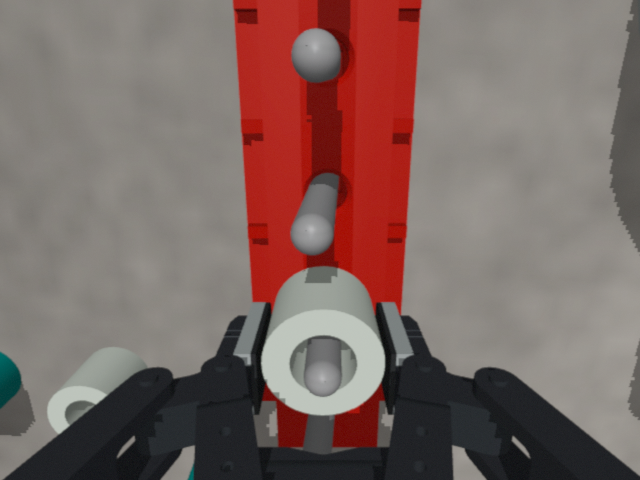

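Request:
{"method": "arm_command", "body": {"slide": [[0,0,0.005],[0,0,0.005],[0,0,0.003],[0,0,0.002],[0,0,0.001],[0,0,0]], "yaw": [0,0,0,0,0,0], "fingers": [0.03,0.03,0.03,0.03,0.03,0.03]}}

```text
time_s: 37.38
tcp_pos: [583.2, 150.1, 55.6]
tcp_rot: [-0.0, 0.686, 0.728, 0.0]
wrist_force: [-7.0, -2.0, 14.0]
gripper_width: 0.475
```

Request:
{"method": "arm_command", "body": {"slide": [[0,0,0],[0,0,0],[0,0,0],[0,0,-0.03],[0,0,-0.035],[0,0,-0.03],[-0.03276,-0.01203,0],[-0.03276,-0.01203,0],[-0.03276,-0.01203,0],[-0.03276,-0.01203,0],[-0.03276,-0.01203,0],[-0.03276,-0.01203,0],[-0.03276,-0.01203,0],[-0.03276,-0.01203,0],[-0.03276,-0.01203,0],[-0.03276,-0.01203,0],[-0.03276,-0.01203,0],[-0.03276,-0.01203,0],[0,0,0],[0,0,0]], "yaw": [0,0,0,0,0,0,0,0,0,0,0,0,0,0,0,0,0,0,0,0], "fingers": [0.06,0.06,0.06,0.06,0.06,0.06,0.06,0.06,0.06,0.06,0.06,0.06,0.06,0.06,0.06,0.06,0.06,0.06,0.06,0.06]}}

```text
time_s: 39.05
tcp_pos: [461.4, -253.2, 149.3]
tcp_rot: [0.0, 0.687, 0.726, -0.0]
wrist_force: [0.4, 0.1, -0.2]
gripper_width: 0.705
```

Request:
{"method": "arm_command", "body": {"slide": [[0,0,0.025],[0,0,0.025],[0,0,0.025],[0,0,0.02],[0,0,0],[0,0,0]], "yaw": [0,0,0,0,0,0], "fingers": [0.06,0.06,0.06,0.06,0.06,0.06]}}

```text
time_s: 39.55
tcp_pos: [462.3, -250.1, 53.9]
tcp_rot: [-0.001, 0.685, 0.728, -0.001]
wrist_force: [-0.3, 0.1, 0.2]
gripper_width: 0.702
```

Run:
```python
from h import *
d=wrist("w19.png");s,p,R=tool();print(s["time_s"],p,R[:,1],s["gripper_width"])
print(proj(d,np.array([462.3,-251.5,36])))
a=robot.get_image("scene");im=a["color"][:,:,::-1];cv2.imwrite("pics/s5.png",cv2.resize(im[160:370,230:480],None,fx=3,fy=3,interpolation=cv2.INTER_CUBIC))
```

```text
39.6 [ 463.02462664 -250.5981349    54.96204007] [9.98178532e-01 6.03291679e-02 9.70815931e-05] 0.7014708581936335
[324.14674565 300.273467  ]
```

View pics/w19.png

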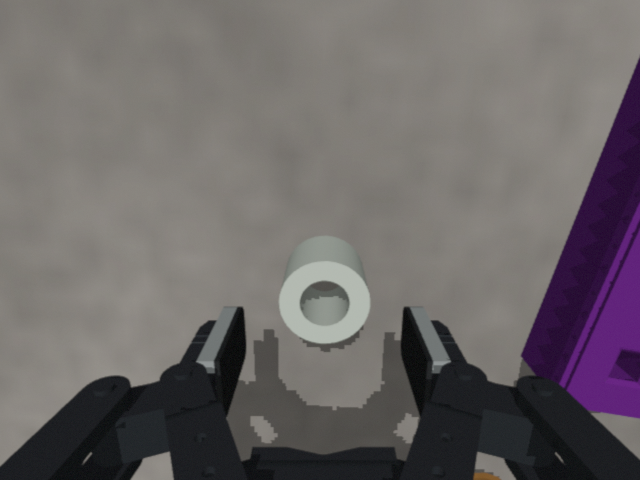

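View pics/s5.png

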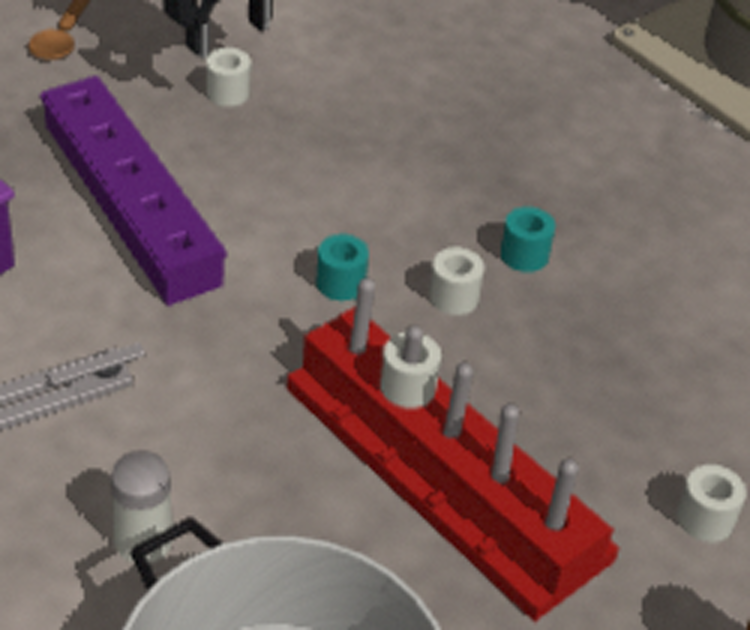

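Request:
{"method": "arm_command", "body": {"slide": [[-0.0012,0,0.018],[0,0,0.014],[0,0,0.01],[0,0,0.008],[0,0,0],[0,0,0],[0,0,0],[0,0,0],[0,0,0],[0,0,0]], "yaw": [0,0,0,0,0,0,0,0,0,0], "fingers": [0.06,0.06,0.06,0.06,0.06,0.03,0.03,0.03,0.03,0.03]}}

```text
time_s: 40.48
tcp_pos: [463.2, -252.5, 5.2]
tcp_rot: [0.001, 0.686, 0.728, 0.0]
wrist_force: [-2.5, -0.2, 6.8]
gripper_width: 0.465
```

Request:
{"method": "arm_command", "body": {"slide": [[0,0,-0.03],[0,0,-0.035],[0,0,-0.035],[0,0,-0.03],[0.03244,0.0161,0],[0.03244,0.0161,0],[0.03244,0.0161,0],[0.03244,0.0161,0],[0.03244,0.0161,0],[0.03244,0.0161,0],[0.03244,0.0161,0],[0.03244,0.0161,0],[0.03244,0.0161,0],[0,0,0],[0,0,0],[0,0,0],[0,0,0]], "yaw": [0,0,0,0,0,0,0,0,0,0,0,0,0,0,0,0,0], "fingers": [0.03,0.03,0.03,0.03,0.03,0.03,0.03,0.03,0.03,0.03,0.03,0.03,0.03,0.03,0.03,0.03,0.03]}}

```text
time_s: 41.9
tcp_pos: [589.6, 46.3, 134.5]
tcp_rot: [0.0, 0.686, 0.727, -0.0]
wrist_force: [0.7, -0.4, -1.4]
gripper_width: 0.465
```

Run:
```python
from h import *
d=wrist("w20.png");s,p,R=tool();print(s["time_s"],p,R[:,1],s["gripper_width"])
for i in range(2):
  X=np.array([587.2-2.95*i,98+49.9*i,106]);print(proj(d,X))
```

```text
41.95 [589.59986093  46.34257666 134.54383166] [9.98356180e-01 5.73140600e-02 1.88504739e-04] 0.4612757224737375
[325.75786589 175.93135346]
[325.86554193  46.64662339]
```

View pics/w20.png

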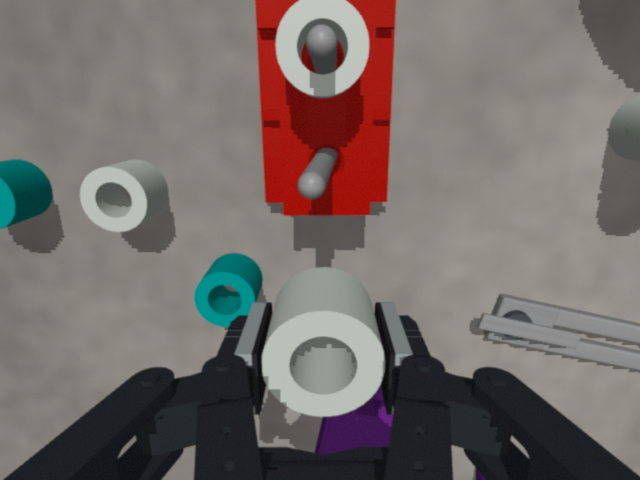

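Request:
{"method": "arm_command", "body": {"slide": [[0.0245,-0.002,0],[0.0245,-0.002,0],[0,0,0],[0,0,0],[0,0,0],[0,0,0.008],[0,0,0.008],[0,0,0.008],[0,0,0.008],[0,0,0.008],[0,0,0]], "yaw": [0,0,0,0,0,0,0,0,0,0,0], "fingers": [0.03,0.03,0.03,0.03,0.03,0.03,0.03,0.03,0.03,0.03,0.03]}}

```text
time_s: 42.87
tcp_pos: [581.8, 96.2, 92.1]
tcp_rot: [-0.001, 0.686, 0.728, -0.001]
wrist_force: [0.7, 0.3, -0.7]
gripper_width: 0.469
```

Run:
```python
from h import *
d=wrist("w21.png");s,p,R=tool();print(s["time_s"],p,s["wrist_force"],s["gripper_width"])
```

```text
42.9167 [582.2264935   96.30769744  93.06534983] [ 0.07292596 -0.90798468  0.4949773 ] 0.465288987231328
```

View pics/w21.png

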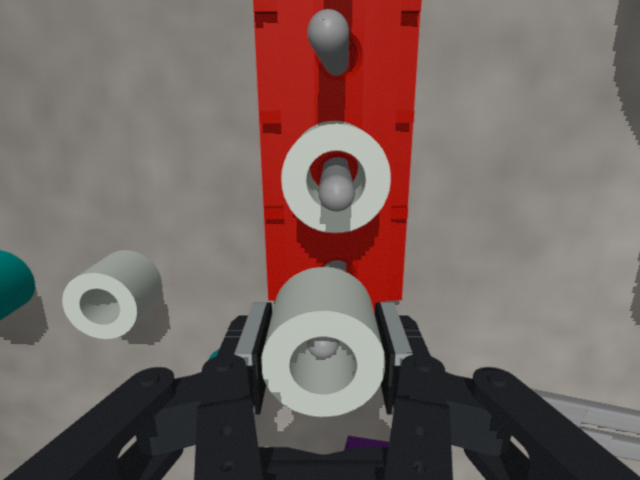

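Request:
{"method": "arm_command", "body": {"slide": [[0.0003,0.0008,0.007],[0.0003,0.0008,0.007],[0.0003,0.0008,0.007],[0,0.0008,0.006],[0,0,0.005],[0,0,0.003],[0,0,0.002],[0,0,0.001],[0,0,0]], "yaw": [0,0,0,0,0,0,0,0,0], "fingers": [0.03,0.03,0.03,0.03,0.03,0.03,0.03,0.03,0.03]}}

```text
time_s: 43.67
tcp_pos: [586.1, 97.7, 56.2]
tcp_rot: [-0.0, 0.686, 0.728, 0.0]
wrist_force: [-0.7, 0.3, -0.3]
gripper_width: 0.462
```

Request:
{"method": "arm_command", "body": {"slide": [[0,0,0.001],[0,0,0.001],[0,0,0]], "yaw": [0,0,0], "fingers": [0.03,0.03,0.03]}}

```text
time_s: 43.92
tcp_pos: [586.4, 97.7, 55.3]
tcp_rot: [-0.0, 0.686, 0.728, 0.0]
wrist_force: [-2.9, -0.4, 7.7]
gripper_width: 0.462
```

Request:
{"method": "arm_command", "body": {"slide": [[0,0,0],[0,0,0],[0,0,0],[0,0,-0.03],[0,0,-0.035],[0,0,-0.03],[-0.0066,-0.0319,0],[-0.0066,-0.0319,0],[-0.0066,-0.0319,0],[-0.0066,-0.0319,0],[0,0,0],[0,0,0.025],[0,0,0.025],[0,0,0.025],[0,0,0.02],[0,0,0],[0,0,0]], "yaw": [0,0,0,0,0,0,0,0,0,0,0,0,0,0,0,0,0], "fingers": [0.06,0.06,0.06,0.06,0.06,0.06,0.06,0.06,0.06,0.06,0.06,0.06,0.06,0.06,0.06,0.06,0.06]}}

```text
time_s: 45.33
tcp_pos: [459.8, 63.3, 54.1]
tcp_rot: [-0.0, 0.686, 0.728, -0.001]
wrist_force: [0.6, -0.5, 0.7]
gripper_width: 0.706
```

Run:
```python
from h import *
d=wrist("w22.png");s,p,R=tool();print(s["time_s"],p,R[:,1],s["gripper_width"])
print(proj(d,np.array([460.5,64,36])))
a=robot.get_image("scene");im=a["color"][:,:,::-1];cv2.imwrite("pics/s6.png",cv2.resize(im[160:370,230:480],None,fx=3,fy=3,interpolation=cv2.INTER_CUBIC))
```

```text
45.3833 [460.63380567  63.59226966  55.03301339] [9.98248649e-01 5.91571658e-02 2.53821809e-04] 0.7016197251330967
[326.04058275 295.64987356]
```

View pics/w22.png

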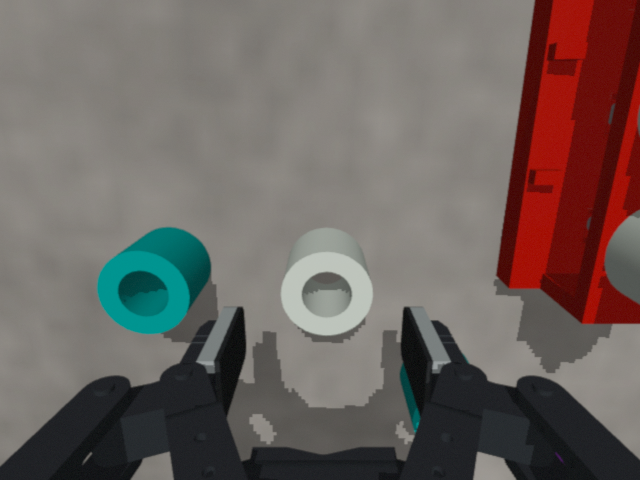

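View pics/s6.png

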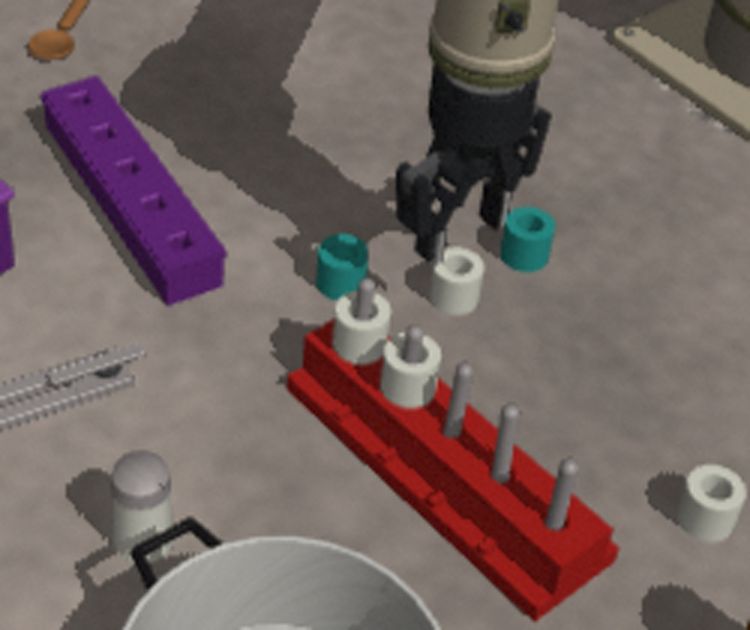

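Request:
{"method": "arm_command", "body": {"slide": [[0.0007,0.0008,0.014],[0,0,0.014],[0,0,0.012],[0,0,0.01],[0,0,0],[0,0,0],[0,0,0],[0,0,0],[0,0,0],[0,0,0]], "yaw": [0,0,0,0,0,0,0,0,0,0], "fingers": [0.054,0.054,0.054,0.054,0.054,0.03,0.03,0.03,0.03,0.03]}}

```text
time_s: 46.27
tcp_pos: [461.8, 64.7, 5.2]
tcp_rot: [0.0, 0.686, 0.728, 0.001]
wrist_force: [-1.2, -0.7, 7.4]
gripper_width: 0.467
```

Request:
{"method": "arm_command", "body": {"slide": [[0,0,-0.03],[0,0,-0.035],[0,0,-0.035],[0,0,-0.03],[0.02502,0.02492,0],[0.02502,0.02492,0],[0.02502,0.02492,0],[0.02502,0.02492,0],[0.02502,0.02492,0],[0,0,0],[0,0,0],[0,0,0],[0,0,0]], "yaw": [0,0,0,0,0,0,0,0,0,0,0,0,0], "fingers": [0.03,0.03,0.03,0.03,0.03,0.03,0.03,0.03,0.03,0.03,0.03,0.03,0.03]}}

```text
time_s: 47.35
tcp_pos: [577.7, 195.6, 134.6]
tcp_rot: [-0.0, 0.686, 0.727, 0.0]
wrist_force: [-0.2, 0.2, -0.3]
gripper_width: 0.469
```

Descend 40 mm with a ~1 mm correction, then look through the bore.

Request:
{"method": "arm_command", "body": {"slide": [[0.001,0.0005,0.008],[0,0,0.008],[0,0,0.008],[0,0,0.008],[0,0,0.008],[0,0,0]], "yaw": [0,0,0,0,0,0], "fingers": [0.03,0.03,0.03,0.03,0.03,0.03]}}

```text
time_s: 47.85
tcp_pos: [577.2, 197.4, 92.1]
tcp_rot: [-0.001, 0.686, 0.728, -0.001]
wrist_force: [-0.4, 0.1, -1.1]
gripper_width: 0.462
```

Run:
```python
from h import *
d=wrist("w23.png");s,p,R=tool();print(s["time_s"],p,s["wrist_force"],s["gripper_width"])
```

```text
47.9 [577.7115758  197.46138784  93.07353402] [ 0.83955835 -0.35840805 -0.12651903] 0.46400058532373933
```

View pics/w23.png

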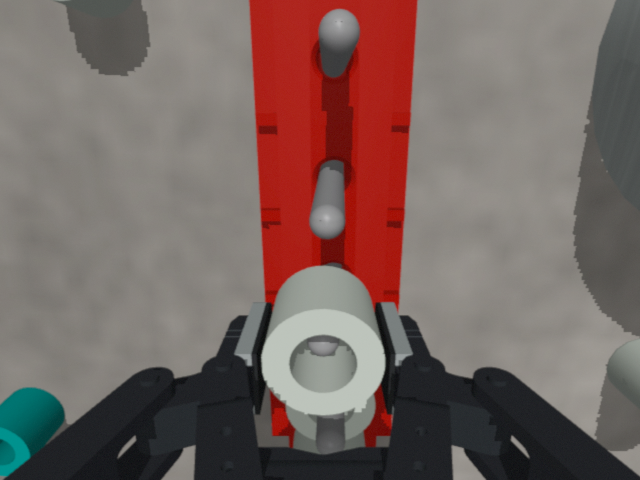

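Request:
{"method": "arm_command", "body": {"slide": [[0,0.0008,0.007],[0,0.0008,0.007],[0,0.0008,0.007],[0,0.0008,0.006],[0,0,0.005],[0,0,0.003],[0,0,0.002],[0,0,0.002],[0,0,0.001],[0,0,0]], "yaw": [0,0,0,0,0,0,0,0,0,0], "fingers": [0.03,0.03,0.03,0.03,0.03,0.03,0.03,0.03,0.03,0.03]}}

```text
time_s: 48.73
tcp_pos: [581.7, 198.0, 55.3]
tcp_rot: [-0.0, 0.686, 0.728, 0.0]
wrist_force: [-3.0, -1.7, 7.6]
gripper_width: 0.461
```

Request:
{"method": "arm_command", "body": {"slide": [[0,0,0],[0,0,0],[0,0,0],[0,0,-0.03],[0,0,-0.035],[0,0,-0.03],[0.02786,-0.024,0],[0.02786,-0.024,0],[0.02786,-0.024,0],[0.02786,-0.024,0],[0.02786,-0.024,0],[0,0,0],[0,0,0.025],[0,0,0.025],[0,0,0.025],[0,0,0.02],[0,0,0],[0,0,0]], "yaw": [0,0,0,0,0,0,0,0,0,0,0,0,0,0,0,0,0,0], "fingers": [0.06,0.06,0.06,0.06,0.06,0.06,0.06,0.06,0.06,0.06,0.06,0.06,0.06,0.06,0.06,0.06,0.06,0.06]}}

```text
time_s: 50.23
tcp_pos: [453.3, 329.3, 54.0]
tcp_rot: [0.0, 0.686, 0.728, -0.001]
wrist_force: [-0.7, 0.5, 1.1]
gripper_width: 0.699
```

Run:
```python
from h import *
d=wrist("w24.png");s,p,R=tool();print(s["time_s"],p,R[:,1],s["gripper_width"])
print(proj(d,np.array([453.5,330,36])))
```

```text
50.2833 [454.07186078 329.89547884  55.1439619 ] [9.98245557e-01 5.92070303e-02 5.79127734e-04] 0.6996673569654515
[324.78273308 295.71582175]
```

View pics/w24.png

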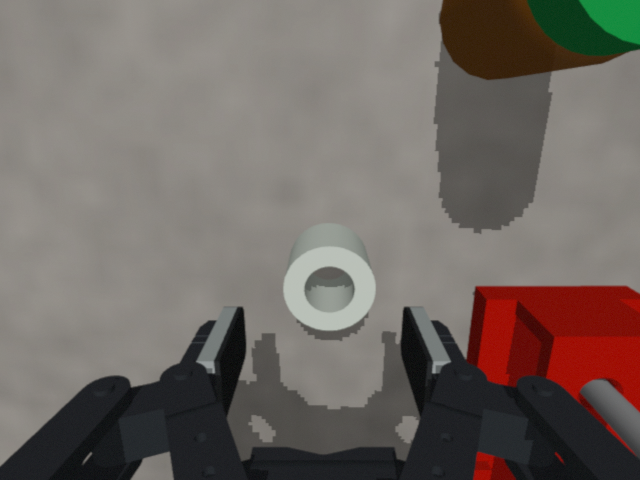

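Run:
```python
from h import *
d=robot.get_image("scene")
print(ray(d,(489,392),0), ray(d,(497,361),95))
w=robot.get_image("wrist");print(ray(w,(590,10),95), ray(w,(490,78),0), (-w["R"].T@w["t"]))
```

```text
[518.38566858 458.37285621   0.        ] [520.13290823 448.32372762  95.        ]
[508.88869549 434.2545202   95.        ] [524.83164016 426.87502861   0.        ] [448.88437679 409.32341665 199.72610349]
```

Request:
{"method": "arm_command", "body": {"slide": [[0.0026,0.0024,0.014],[0,0,0.014],[0,0,0.012],[0,0,0.01],[0,0,0],[0,0,0],[0,0,0],[0,0,0],[0,0,0],[0,0,0]], "yaw": [0,0,0,0,0,0,0,0,0,0], "fingers": [0.06,0.06,0.06,0.06,0.06,0.03,0.03,0.03,0.03,0.03]}}

```text
time_s: 51.22
tcp_pos: [456.2, 333.0, 5.1]
tcp_rot: [-0.0, 0.686, 0.728, 0.001]
wrist_force: [-0.1, -0.5, 3.9]
gripper_width: 0.471
```

Request:
{"method": "arm_command", "body": {"slide": [[0,0,-0.03],[0,0,-0.035],[0,0,-0.035],[0,0,-0.03],[-0.01058,0.02923,0],[-0.01058,0.02923,0],[-0.01058,0.02923,0],[-0.01058,0.02923,0],[0,0,0],[0,0,0],[0,0,0],[0,0,0]], "yaw": [0,0,0,0,0,0,0,0,0,0,0,0], "fingers": [0.03,0.03,0.03,0.03,0.03,0.03,0.03,0.03,0.03,0.03,0.03,0.03]}}

```text
time_s: 52.22
tcp_pos: [573.9, 298.2, 134.2]
tcp_rot: [-0.0, 0.685, 0.728, -0.0]
wrist_force: [-0.9, 0.3, -0.5]
gripper_width: 0.471
```

Request:
{"method": "arm_command", "body": {"slide": [[-0.0003,0.001,0.008],[0,0,0.008],[0,0,0.008],[0,0,0.008],[0,0,0.008],[0,0,0]], "yaw": [0,0,0,0,0,0], "fingers": [0.03,0.03,0.03,0.03,0.03,0.03]}}

```text
time_s: 52.72
tcp_pos: [574.8, 296.7, 91.9]
tcp_rot: [-0.0, 0.686, 0.728, -0.001]
wrist_force: [0.2, 0.1, -1.5]
gripper_width: 0.467
```

Run:
```python
from h import *
d=wrist("w25.png");s,p,R=tool();print(s["time_s"],p,s["wrist_force"],s["gripper_width"])
```

```text
52.7667 [575.29947922 296.80137065  92.98079113] [-0.37342514 -0.24293044  0.79758786] 0.4722772655107118
```

View pics/w25.png

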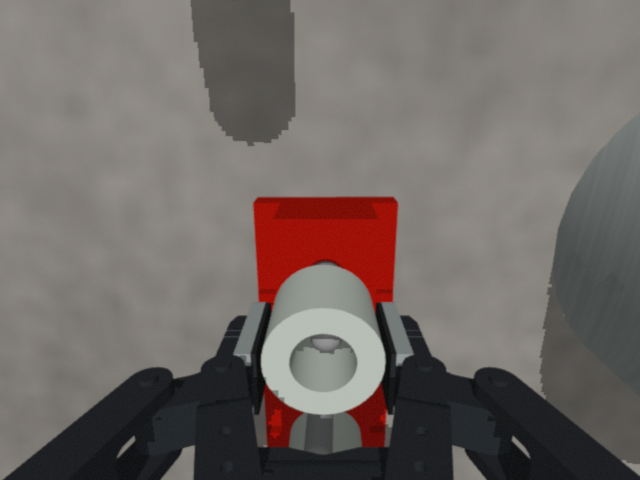

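Request:
{"method": "arm_command", "body": {"slide": [[0,0,0.007],[0,0,0.007],[0,0,0.007],[0,0,0.006],[0,0,0.005],[0,0,0.003],[0,0,0.002],[0,0,0.002],[0,0,0.001],[0,0,0]], "yaw": [0,0,0,0,0,0,0,0,0,0], "fingers": [0.03,0.03,0.03,0.03,0.03,0.03,0.03,0.03,0.03,0.03]}}

```text
time_s: 53.6
tcp_pos: [576.2, 297.1, 55.1]
tcp_rot: [-0.0, 0.686, 0.728, 0.0]
wrist_force: [-3.5, -0.9, 4.8]
gripper_width: 0.468
```

Request:
{"method": "arm_command", "body": {"slide": [[0,0,0],[0,0,0],[0,0,0],[0,0,-0.03],[0,0,-0.035],[0,0,-0.035],[-0.02,-0.035,-0.01],[-0.02,-0.035,0],[-0.02,-0.035,0],[-0.02,-0.035,0],[0,0,0],[0,0,0],[0,0,0]], "yaw": [0,0,0,0,0,0,0,0,0,0,0,0,0], "fingers": [0.06,0.06,0.06,0.06,0.06,0.06,0.06,0.06,0.06,0.06,0.06,0.06,0.06]}}

```text
time_s: 54.68
tcp_pos: [441.5, 209.6, 165.0]
tcp_rot: [-0.0, 0.686, 0.728, 0.001]
wrist_force: [-0.2, 0.4, -0.2]
gripper_width: 0.703
```

Run:
```python
from h import *
d=wrist("w26.png");s,p,R=tool();print(s["time_s"],p,s["wrist_force"],s["gripper_width"])
a=robot.get_image("scene");im=a["color"][:,:,::-1];cv2.imwrite("pics/s7.png",cv2.resize(im[160:370,230:480],None,fx=3,fy=3,interpolation=cv2.INTER_CUBIC))
b=robot.get_image("side");im=b["color"][:,:,::-1];cv2.imwrite("pics/t7.png",cv2.resize(im[150:290,200:420],None,fx=3.6,fy=3.6,interpolation=cv2.INTER_CUBIC))
```

```text
54.7333 [441.88276208 209.63965125 164.82105518] [ 0.14658931 -0.34610028  0.92979373] 0.7020638983047574
```

View pics/s7.png

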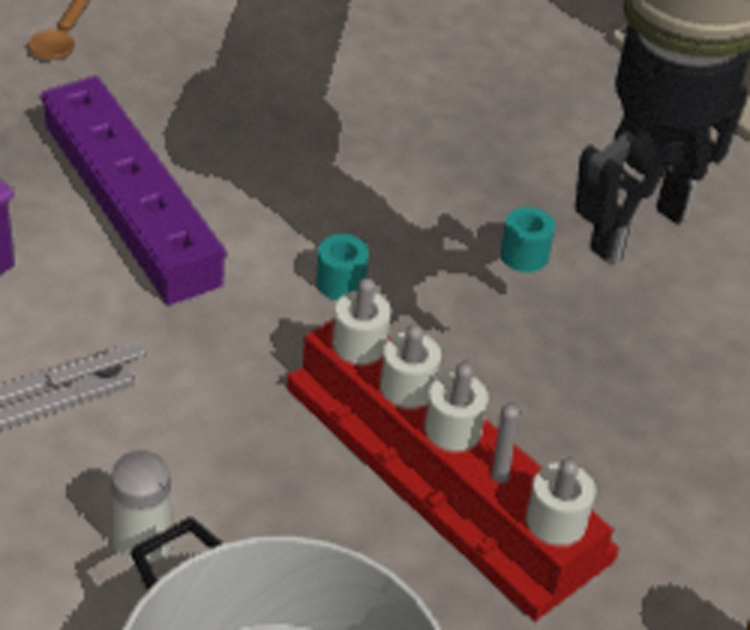

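View pics/t7.png

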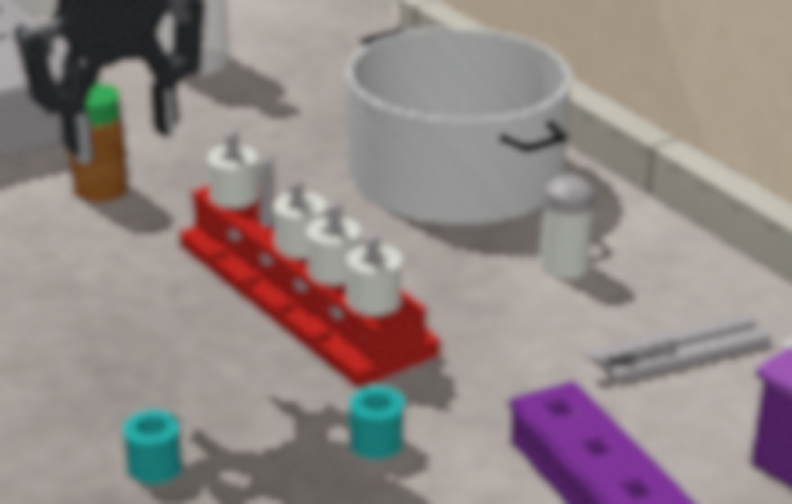

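View pics/w26.png

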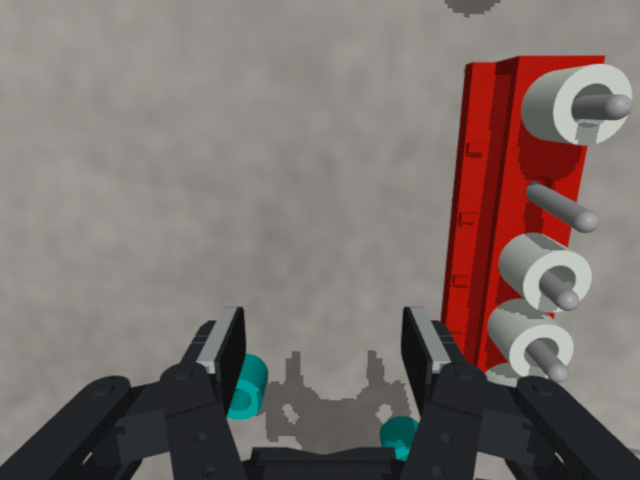

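Run:
```python
from h import *
a=robot.get_image("scene");w=robot.get_image("wrist");cv2.imwrite("pics/w27.png",cv2.resize(w["color"][40:400,480:640,::-1],None,fx=2.5,fy=1.6*1,interpolation=cv2.INTER_CUBIC))
for i,u,v in [(4,(567,466),(618,105)),(3,(510,411),(586,220)),(2,(463,371),(566,298)),(1,(415,332),(555,370))]:
    s=((u[0]+.5)/3-.5+230,(u[1]+.5)/3-.5+160)
    print(i,tri([a,w],[s,v]).round(1))
```

```text
4 [574.5 296.7 108.5]
3 [574.2 241.1 108.4]
2 [576.1 195.9 106.8]
1 [580.7 149.7 107.3]
```

```bash
python3 -c "
from workcell import robot
print(robot.hand_in())"
```

```text
the job is handed in; nothing more can be done
None
```

I moved all five steel rods from the drainer into the rack, one per eyelet. The four white sleeves are on the rods in eyelets 0, 1, 2 and 4, and I handed the job in at about 55 s. One sleeve had been knocked aside mid-run, so I located it again before picking it up.

**Seating:** each rod and sleeve met light resistance (4–14 N) at the height expected for its final position. The last pictures show the drainer empty, all four sleeves flat on the flange with a rod through each, and the gripper clear. In those pictures nothing else had visibly moved; the jar, opener, shaker and turquoise look-alikes are where they were.

**Checks that did not fully agree:** some rods lean slightly within the play of the eyelets. The one in eyelet 3 is about 7 mm off at its top, roughly the most the clearances allow. Measured tops of rods 1–4 came out 2–3 mm higher than nominal, about equal on all four, matching the bias I saw on other points. I did not measure rod 0's final height this way.

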